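# Set out the serving spoons in the table jar

## Task

Take the lid off the white ceramic jar and lay it, knob up, on the round cork mat. Then stand the wooden spoon and the honey dipper in the jar, handles down and heads up, and leave the jar standing on its round wooden board and the other crockery where it is.

Things in the scene. Friction and masses are not known exactly. Their poses are not given: they have to be found in the camera images.
- board: Dark round wooden serving board, fixed flat on the table, 190 mm across, 15 mm thick; origin at the centre of its underside. The jar stands on it.
- jar: White ceramic jar, loose, 0.5 kg, 76 mm outside diameter, 108 mm high, straight round wall 4.5 mm thick, inside 66 mm wide and 100 mm deep (floor 8 mm thick). Starts with its lid on, standing on the dark board. Origin at the centre of its underside, z up its axis.
- lid: White ceramic lid with a round knob on top: an 84 mm flange (8 mm thick) above a 58 mm plug, 8 mm deep, that sits loosely inside the jar's mouth; 46 mm high in all. Origin at the centre of the plug's underside, z up.
- lid_knob (a point): Point to grip on the lid's knob, on the axis 38 mm above the lid's origin; the knob is 24 mm in diameter there and its grippable part runs from 11 mm below to 5 mm above this point. The lid's flange lies 22 mm below this point.
- trivet: Round cork mat, fixed flat on the table, 120 mm across, 8 mm thick; origin at the centre of its underside. The lid goes here.
- rest: Dark wooden spoon rest, fixed: two parallel notched bars 34 mm high, 10 mm thick, 45 mm behind and 15 mm ahead of its origin, on a base 8 mm thick that reaches from 55 mm behind to 25 mm ahead of it, 130 mm wide. Notches 45 mm left and right of the middle hold the spoon and the dipper, 90 mm apart. Origin at table level; x points along the items towards their heads.
- spoon: Wooden spoon, 200 mm long: straight round handle 11 mm in diameter, round shallow bowl 43 mm wide at one end. Lies level in the rest, head away from the robot, axis 30 mm above the table. Origin on the handle's axis, 100 mm from the foot (plain end); x points towards the bowl. Good to grip 42 mm from the origin towards the bowl, ahead of the rest, where fingers can pass below the handle.
- spoon_foot (a point): Plain end of the spoon's handle, on its axis (goes to the bottom of the jar).
- dipper: Wooden honey dipper, 200 mm long: straight round handle 11 mm in diameter, ribbed barrel head 30 mm thick and 42 mm long at one end. Lies level in the rest, head away from the robot, axis 30 mm above the table. Origin on the handle's axis, 100 mm from the foot (plain end); x points towards the head. Good to grip 42 mm from the origin towards the head, ahead of the rest.
- dipper_foot (a point): Plain end of the dipper's handle, on its axis (goes to the bottom of the jar).
- preserve: Closed glass jar of amber preserve with a steel lid, 76 mm across, 130 mm high, loose; to be left alone. Origin under its centre.
- sugar_bowl: White lidded sugar bowl with two ears, about 130 mm over the ears, 100 mm high, loose; to be left alone. Origin under its centre.
- cream_jug: White open cream jug with one handle, 84 mm across, 100 mm high, loose; to be left alone. Origin under its centre.
- shaker: Small glass salt shaker with a steel cap, 38 mm across, 70 mm high, loose; to be left alone. Origin under its centre.

How it is judged:
On the way, in this order (a step that is already met when the one before it is completed fails the run):
1. The lid lies knob up on the cork mat, let go (horizontal distance between lid and trivet below 0.025 m and height (world z) of lid below 0.014 m and angle between lid's own z axis and vertical below 0.1 rad and contact force between lid and the fingers below 0.05 N), for 0.2 s.
2. One of the two, spoon or dipper, stands in the jar with its head up, let go (((horizontal distance between spoon_foot and jar below 0.035 m and z of spoon_foot in the frame of jar below 0.04 m and angle between spoon's own x axis and vertical below 0.7 rad and contact force between spoon and the fingers below 0.05 N and linear speed of spoon below 0.03 m/s) or (horizontal distance between dipper_foot and jar below 0.035 m and z of dipper_foot in the frame of jar below 0.04 m and angle between dipper's own x axis and vertical below 0.7 rad and contact force between dipper and the fingers below 0.05 N and linear speed of dipper below 0.03 m/s))), for 0.2 s.
At the end, for the whole second after the job is handed in: Lid flat, knob up, centred on the cork mat within 25 mm; spoon and dipper stand at rest in the jar, foot within 30 mm of its floor, head up, leaning at most 40 degrees; jar upright on its board within 55 mm of the centre; nothing touched by the robot (all of step 1 and angle between jar's own z axis and vertical below 0.08 rad and horizontal distance between jar and board below 0.055 m and height (world z) of jar between 0.011 and 0.019 m and horizontal distance between each of spoon_foot, dipper_foot and jar below 0.035 m and z of each of spoon_foot, dipper_foot in the frame of jar below 0.04 m and angle between each of spoon, dipper's own x axis and vertical below 0.7 rad and contact force between each of spoon, dipper and the fingers below 0.05 N and linear speed of each of spoon, dipper below 0.03 m/s).
It fails at once if The jar is tipped by more than about 17 degrees (angle between jar's own z axis and vertical above 0.3 rad).
It fails at once if The preserve jar is moved by more than 30 mm (distance of preserve from where it was at the start of the episode above 0.03 m).
It fails at once if The sugar bowl is moved by more than 30 mm (distance of sugar_bowl from where it was at the start of the episode above 0.03 m).
It fails at once if The cream jug is moved by more than 30 mm (distance of cream_jug from where it was at the start of the episode above 0.03 m).
It fails at once if The salt shaker is moved by more than 30 mm (distance of shaker from where it was at the start of the episode above 0.03 m).
It also fails if it takes over 72 s, if anything falls off the work surface, if the arm or the gripper's body presses on something with over 40 N, if the wrist force passes 120 N, or if a joint passes its speed limit or range.

## Robot

A 6-joint arm with a two-finger parallel gripper is mounted at the origin on the work surface. World frame = base frame: x ahead of the robot, y to its left, z up, the work surface at z = 0. Lengths are in m, angles in rad, forces in N, time in s.
With the tool pointing down it reaches from about 0.35 to 0.975 m from the base axis. Payload 4.9 kg.
Tool frame: the origin (TCP) lies at the very end of the fingers, on their centre line; the grasp point (between the pads) lies 19 mm behind it; z points along the fingers, y is the line along which they close (so a half turn about z gives the same grasp; the last joint's range is limited). The gripper opens to 85 mm and grips with 20 to 120 N. Pads are 22 mm wide; open, the fingers measure 114 mm over their backs; the gripper's body (76 mm by 85 mm) begins 54 mm behind the grasp point. The pads swing forward as they close: fully open they stand 13 mm farther back than shut.
Start: joints at [-1.436, 0.053, 1.613, -0, 1.476, -0.119], TCP at [0.157, -0.605, 0.231] pointing down, gripper open.
Joint ranges: [-3.01, 3.01], [-1.01, 2.22], [0.06, 2.58], [-1.02, 4.17], [0.09, 2.62], [-3.14, 3.14]. Speed limits (rad/s): [2.57, 2.57, 3.14, 3.14, 3.14, 3.14].

## Interface

Orientations are given as a unit quaternion [w, x, y, z].
In Python, from plant import manip gives the robot as it stands.
- The arm moves only by the tool send_rows, never from a script. Its argument "increments" is a list of rows, each an object of numbers: "claw": the closure, from -1 (fully open) to 1 (shut); "dx", "dy", "dz": the shift along the tool's x, y, z in units of 0.5 m (1.0 is 0.5 m); "yaw": the turn about the tool's z in units of 1.5 rad (1.0 is 1.5 rad). A call has 1 to 20 rows; each row is the pose to reach, as a shift and turn from the pose commanded when the call began, along the tool's axes at that moment; what a row does not reach only later rows make up. A row lasts 1/8 s, in which the tool goes at most 62.5 mm and 10.7 degrees, less where a joint would pass 70% of its speed; a pose out of reach is approached as far as the arm can. A call with a number of a shift or a turn outside -1 to 1 is refused whole. A call with a gripper value outside its range is refused whole. The fingers move at their own pace and stop on an object; the grip force is fixed at half the most. Time passes only in rows, so rows that repeat a pose let the fingers close. It gives the time, the measured TCP pose, the force, the opening and the grip force at its end, in the units of the state.
- manip.state(): the state, without advancing time (a new reading comes with each control period).
- manip.grab_frame(name): name is "side" or "top" or "wrist"; returns the picture (400x640x3 uint8, red, green, blue); there is no depth.
- manip.camera_params(name): a dict with "camera_matrix" (3x3 intrinsics, pixels), "k1" (the pictures are not rectified: a ray, as slopes to the right and down, at radius r is drawn at 1 + k1 r^2 times it, then the intrinsics apply), "extrinsics" (4x4, takes a point from world to camera coordinates); the wrist camera has in their place "tool_from_camera" (4x4, takes a point from camera to tool coordinates, whose origin is the TCP and whose axes are the flange's). Camera axes: x right, y down, z forward; pixel columns grow to the right and rows downward; lengths in m; the calibration is good to about 2 mm. A picture is of the moment at which its call begins: read the wrist's pose just before it. camera_params takes no time and is no camera call.
- manip.job_done(): hands the job in; it is judged then, once.
The state is a dict: "time": time; "joint_pos": joint angles; "joint_vel": joint speeds; "joint_efforts": joint torques, N m; "tool_pos": TCP position; "tool_rot": TCP orientation; "contact_force": force on the tool from outside, world axes, zero at the start; "ft_torque": the same for the moment, N m; "gripper_width": opening from 0.0 (shut) to 1.0 (fully open); "grasp_force": force on a finger pad.
Only numpy, scipy, OpenCV 4.12 (cv2) and the standard library are available. Lean on these libraries where they do the work, as an engineer would, in place of code of your own. Each camera call takes 0.05 s, during which the arm holds its last target. There are 200 camera calls.

## Working session

There is one attempt and no reset: what is moved stays moved. The work goes in short steps, Python scripts to look and compute and a tool call to move; the robot and the scene stay as the last step left them, time stands still between calls to the robot, and variables do not carry over. Pictures are saved under pics/ and viewed, at most 10 in all, crops included, and the job is handed in when it is done.

Besides the shell and the picture viewer there is one more tool, called after ">>>" in YAML: its name, and indented under it one key for each argument. send_rows: Moves the arm, as the interface text tells. Shifts and turns lie within -1 to 1; 1 stands for 0.5 m of shift or 1.5 rad of turn. Its arguments: {"type":"object","properties":{"increments":{"type":"array","items":{"type":"object","properties":{"claw":{"type":"number"},"dx":{"type":"number"},"dy":{"type":"number"},"dz":{"type":"number"},"yaw":{"type":"number"}}}}},"required":["increments"]}

```bash
mkdir -p pics
cat > h.py <<'E'
import numpy as np, cv2
from plant import manip
def snap(c,f):
    s=manip.state(); im=manip.grab_frame(c); cv2.imwrite('pics/'+f,im[:,:,::-1]); return s,im
def R(q):
    from scipy.spatial.transform import Rotation as Ro
    return Ro.from_quat([q[1],q[2],q[3],q[0]]).as_matrix()
def cam(c,s=None):
    p=manip.camera_params(c); K=np.array(p['camera_matrix'],float)
    if c=='wrist':
        T=np.eye(4);T[:3,:3]=R(s['tool_rot']);T[:3,3]=s['tool_pos']
        E=np.linalg.inv(T@np.array(p['tool_from_camera']))
    else: E=np.array(p['extrinsics'])
    return K,p['k1'],E
def ray(c,uv,s=None):
    K,k1,E=cam(c,s)
    n=cv2.undistortPoints(np.array([[uv]],float),K,np.array([k1,0,0,0.])).ravel()
    Ei=np.linalg.inv(E); return Ei[:3,3],Ei[:3,:3]@np.array([n[0],n[1],1])
def onz(c,uv,z,s=None):
    o,d=ray(c,uv,s); return o+d*(z-o[2])/d[2]
def proj(c,P,s=None):
    K,k1,E=cam(c,s)
    return cv2.projectPoints(np.atleast_2d(np.array(P,float)),cv2.Rodrigues(E[:3,:3])[0],E[:3,3],K,np.array([k1,0,0,0.]))[0][:,0]
E
python3 - <<'E'
from h import *
s,_=snap('top','t0.png'); snap('side','s0.png')
print(s)
for c in('top','side'):
    K,k,E=cam(c); print(K,k,np.linalg.inv(E))
print(manip.camera_params('wrist'))
E
```

```text
{'time': 0.0, 'joint_pos': array([-1.43603070e+00,  5.33367592e-02,  1.61432164e+00, -3.76512738e-05,
        1.47603128e+00, -1.19032006e-01]), 'joint_vel': array([-0.00036442, -0.00025282, -0.00054451, -0.00108001,  0.00249683,
       -0.0028014 ]), 'joint_efforts': array([-7.16305440e-04, -3.93680513e+01, -3.70177710e+01, -9.53268705e-05,
        7.02261736e-03,  1.01017059e-05]), 'tool_pos': array([ 0.15680967, -0.60434282,  0.23005899]), 'tool_rot': array([-1.04833482e-03,  9.91958371e-01,  1.26560224e-01, -2.69870900e-05]), 'contact_force': array([ 0.57544087, -0.11735988,  0.3978557 ]), 'ft_torque': array([-0.00865288,  0.030418  , -0.00406937]), 'grasp_force': 0.0, 'gripper_width': 1.001108315276936}
[[411.4695433    0.         323.58010204]
 [  0.         411.4695433  199.65096448]
 [  0.           0.           1.        ]] -0.0685704534988735 [[ 0.02968451 -0.98497295  0.17013855  0.38635432]
 [-0.99926847 -0.02513695  0.02882108 -0.01481109]
 [-0.02411122 -0.17086963 -0.98499859  1.20094609]
 [ 0.          0.          0.          1.        ]]
[[516.21341177   0.         31
[... 185 characters left out ...]
70307903 -0.66577784  0.93610666]
 [-0.00325218 -0.68818838 -0.72552476  1.13461627]
 [ 0.          0.          0.          1.        ]]
{'camera_matrix': array([[309.59131608,   0.        , 319.57100261],
       [  0.        , 309.59131608, 200.74376693],
       [  0.        ,   0.        ,   1.        ]]), 'k1': -0.031325372842395005, 'tool_from_camera': array([[ 1.68686763e-04, -9.56271502e-01, -2.92480404e-01,
         7.48741501e-02],
       [ 9.99999959e-01,  9.32845619e-05,  2.71749446e-04,
         2.19021155e-04],
       [-2.32582345e-04, -2.92480438e-01,  9.56271478e-01,
        -1.42917640e-01],
       [ 0.00000000e+00,  0.00000000e+00,  0.00000000e+00,
         1.00000000e+00]])}
```

View pics/t0.png

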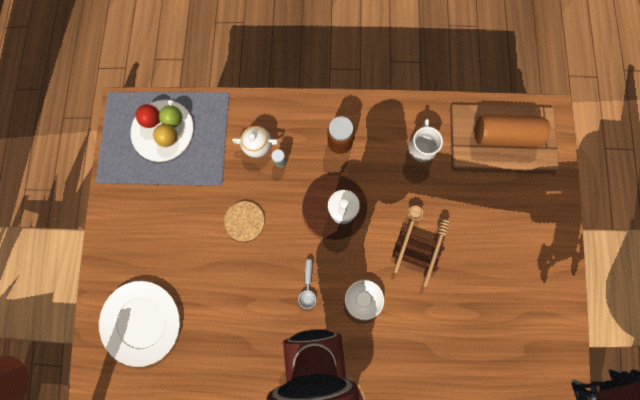

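View pics/s0.png

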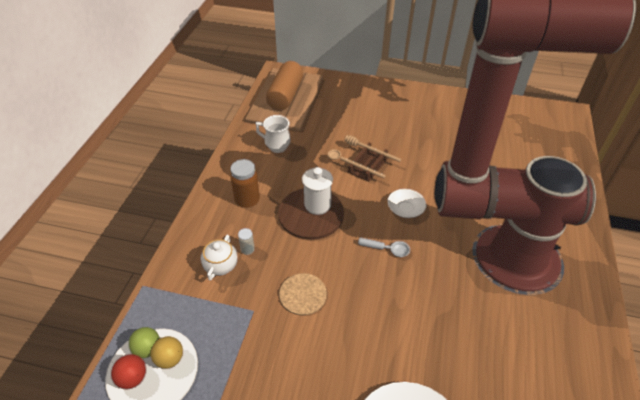

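The top view shows the knob near (344,206), mat at (244,221), spoon from foot (397,272) to bowl (415,212), dipper from foot (426,286) to head (443,228), preserve (341,133). The side view shows the knob at (318,173) and the mat at (303,294). I'll enlarge both.

Run:
```python
from h import *
a=cv2.imread('pics/t0.png')[180:300,300:460]; b=cv2.imread('pics/s0.png')[125:245,265:425]
cv2.imwrite('pics/c0.png',np.vstack([cv2.resize(x,None,fx=2.5*1,fy=2.5,interpolation=cv2.INTER_CUBIC) for x in (a,b)]))
```

```text
(no output)
```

View pics/c0.png

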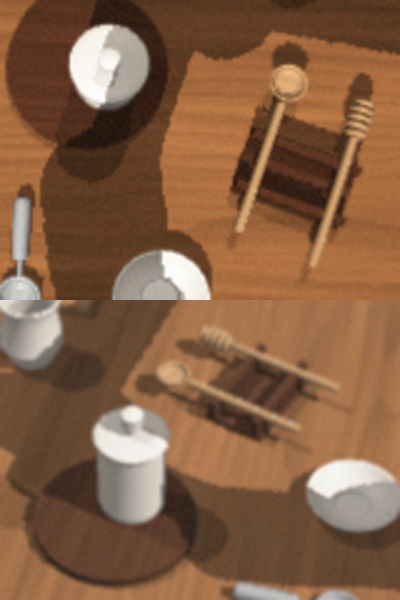

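Run:
```python
from h import *
np.set_printoptions(precision=4,suppress=True)
for n,t,sd,z in [('flange',(343.6,206.8),(317,179),.131),('knob',(344,204),(317.8,172),.161),('mat',(244.5,221),(303,294),.008),
 ('spfoot',(396,272.8),(385,176.6),.03),('spbowl',(415.6,213.2),(334.2,154.6),.03),('dfoot',(425.2,286),(400.6,159.8),.03),('dend',(445.6,220),(345.8,137.8),.03),
 ('board',(334.8,208),None,.015),('preserve',(341,127),(243,168),.13),('jug',(427,142),(277,124),.1),('shaker',(278,154),None,.07),('sugar',(256,137),None,.1)]:
    print(n,onz('top',t,z),onz('side',sd,z) if sd else '')
```

```text
flange [ 0.5534 -0.0367  0.131 ] [ 0.5579 -0.0279  0.131 ]
knob [ 0.556 -0.037  0.161] [ 0.555  -0.0253  0.161 ]
mat [0.5228 0.2506 0.008 ] [0.5216 0.2585 0.008 ]
spfoot [ 0.3858 -0.1897  0.03  ] [ 0.3858 -0.1854  0.03  ]
spbowl [ 0.5559 -0.2455  0.03  ] [ 0.5563 -0.2432  0.03  ]
dfoot [ 0.3514 -0.2714  0.03  ] [ 0.3505 -0.2707  0.03  ]
dend [ 0.5384 -0.3315  0.03  ] [ 0.5377 -0.3312  0.03  ]
board [ 0.5674 -0.0135  0.015 ] 
preserve [ 0.7737 -0.025   0.13  ] [ 0.7692 -0.0197  0.13  ]
jug [ 0.7466 -0.2656  0.1   ] [ 0.7469 -0.2624  0.1   ]
shaker [0.7107 0.1525 0.07  ] 
sugar [0.7504 0.2127 0.1   ]
```

>>> send_rows:
  increments:
    - {"dx": 0.95,"dy": -0.93,"dz": -0.1,"yaw": 0.38,"claw": -1}
    - {"dx": 0.95,"dy": -0.93,"dz": -0.1,"yaw": 0.38,"claw": -1}
    - {"dx": 0.95,"dy": -0.93,"dz": -0.1,"yaw": 0.38,"claw": -1}
    - {"dx": 0.95,"dy": -0.93,"dz": -0.1,"yaw": 0.38,"claw": -1}
    - {"dx": 0.95,"dy": -0.93,"dz": -0.1,"yaw": 0.38,"claw": -1}
    - {"dx": 0.95,"dy": -0.93,"dz": -0.1,"yaw": 0.38,"claw": -1}
    - {"dx": 0.95,"dy": -0.93,"dz": -0.1,"yaw": 0.38,"claw": -1}
    - {"dx": 0.95,"dy": -0.93,"dz": -0.1,"yaw": 0.38,"claw": -1}
    - {"dx": 0.95,"dy": -0.93,"dz": -0.1,"yaw": 0.38,"claw": -1}
    - {"dx": 0.95,"dy": -0.93,"dz": -0.1,"yaw": 0.38,"claw": -1}
    - {"dx": 0.95,"dy": -0.93,"dz": -0.1,"yaw": 0.38,"claw": -1}
    - {"dx": 0.95,"dy": -0.93,"dz": -0.1,"yaw": 0.38,"claw": -1}
    - {"dx": 0.95,"dy": -0.93,"dz": -0.1,"yaw": 0.38,"claw": -1}
    - {"dx": 0.95,"dy": -0.93,"dz": -0.1,"yaw": 0.38,"claw": -1}
    - {"dx": 0.95,"dy": -0.93,"dz": -0.1,"yaw": 0.38,"claw": -1}

```text
time: 1.98
tool_pos: [0.4996, -0.0365, 0.2812]
tool_rot: [0.0, 0.987, -0.158, -0.0]
contact_force: [0.4, 0.4, 0.1]
gripper_width: 1.002
grasp_force: 0.0
```

```bash
cat >> h.py <<'E'
def to(P,yaw=None):
    "tool increments in units to reach world P (TCP), yaw = world angle of tool x in deg"
    s=manip.state(); M=R(s['tool_rot']); d=M.T@(np.array(P)-s['tool_pos'])/.5
    a=np.degrees(np.arctan2(M[1,0],M[0,0])); r=['%.3f'%v for v in d]
    print('dxyz',r,'yaw','%.3f'%(np.radians(((a-yaw)+180)%360-180)/1.5) if yaw is not None else '', 'now',s['tool_pos'].round(4),'ang %.1f'%a)
E
python3 - <<'E'
from h import *
s,im=snap('wrist','w1.png'); print(s['tool_pos'],s['time'])
print(proj('wrist',[[.5545,-.033,.131],[.5555,-.031,.161],[.5545,-.033,.015]],s))
E
```

```text
[ 0.49958411 -0.03650883  0.28119278] 1.975
[[297.41196876 133.10125468]
 [292.29139535 135.69035697]
 [303.60746012 125.62292813]]
```

View pics/w1.png

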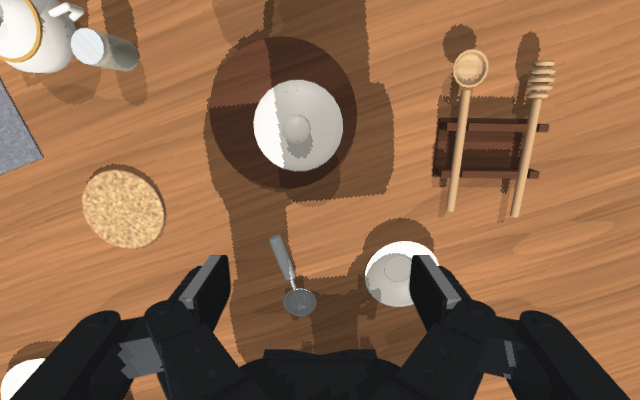

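The wrist view shows the flange centred at (298.5,125), knob (297.5,128), mat (123.5,207), spoon foot (451,210), bowl (470,68), dipper foot (515,215), dipper end (541,64).

Run:
```python
from h import *
np.set_printoptions(precision=4,suppress=True)
s=manip.state()
for n,t,z in [('flange',(298.5,125),.131),('knob',(297.5,128),.159),('mat',(123.5,207),.008),('spfoot',(451,210),.03),('spbowl',(470,68),.03),('dfoot',(515,215),.03),('dend',(541,64),.03),('board',(283,113),.015)]:
    print(n,onz('wrist',t,z,s))
to([.557,-.035,.27])
```

```text
flange [ 0.5612 -0.0363  0.131 ]
knob [ 0.5601 -0.0369  0.159 ]
mat [0.5288 0.2498 0.008 ]
spfoot [ 0.3884 -0.1869  0.03  ]
spbowl [ 0.5575 -0.2441  0.03  ]
dfoot [ 0.3535 -0.2698  0.03  ]
dend [ 0.5362 -0.3275  0.03  ]
board [ 0.5777 -0.013   0.015 ]
dxyz ['0.108', '-0.038', '0.023'] yaw  now [ 0.4997 -0.0364  0.2813] ang -18.2
```

>>> send_rows:
  increments:
    - {"dx": 0.11,"dy": -0.037,"dz": 0.1,"claw": -1}
    - {"dx": 0.11,"dy": -0.037,"dz": 0.15,"claw": -1}
    - {"dx": 0.11,"dy": -0.037,"dz": 0.2,"claw": -1}
    - {"dx": 0.11,"dy": -0.037,"dz": 0.25,"claw": -1}
    - {"dx": 0.11,"dy": -0.037,"dz": 0.27,"claw": -1}
    - {"dx": 0.11,"dy": -0.037,"dz": 0.288,"claw": -1}
    - {"dx": 0.11,"dy": -0.037,"dz": 0.288,"claw": -1}
    - {"dx": 0.11,"dy": -0.037,"dz": 0.288,"claw": -1}

```text
invalid input
```

>>> send_rows:
  increments:
    - {"claw": 0}
    - {"claw": 0.3}
    - {"claw": 1}
    - {"claw": 1}
    - {"claw": 1}
    - {"claw": 1}
    - {"claw": 1}
    - {"claw": 1}
    - {"claw": 1}
    - {"claw": 1}

```text
invalid input
```

>>> send_rows:
  increments:
    - {"dx": 0.11,"dy": -0.037,"dz": 0.1,"yaw": 0,"claw": -1}
    - {"dx": 0.11,"dy": -0.037,"dz": 0.15,"yaw": 0,"claw": -1}
    - {"dx": 0.11,"dy": -0.037,"dz": 0.2,"yaw": 0,"claw": -1}
    - {"dx": 0.11,"dy": -0.037,"dz": 0.25,"yaw": 0,"claw": -1}
    - {"dx": 0.11,"dy": -0.037,"dz": 0.27,"yaw": 0,"claw": -1}
    - {"dx": 0.11,"dy": -0.037,"dz": 0.288,"yaw": 0,"claw": -1}
    - {"dx": 0.11,"dy": -0.037,"dz": 0.288,"yaw": 0,"claw": -1}
    - {"dx": 0.11,"dy": -0.037,"dz": 0.288,"yaw": 0,"claw": -1}

```text
time: 3.02
tool_pos: [0.5586, -0.0353, 0.1384]
tool_rot: [0.0, 0.988, -0.157, 0.001]
contact_force: [-0.4, -0.1, 0.5]
gripper_width: 1.001
grasp_force: 0.0
```

>>> send_rows:
  increments:
    - {"dx": 0,"dy": 0,"dz": 0,"yaw": 0,"claw": 0}
    - {"dx": 0,"dy": 0,"dz": 0,"yaw": 0,"claw": 0}
    - {"dx": 0,"dy": 0,"dz": 0,"yaw": 0,"claw": 1}
    - {"dx": 0,"dy": 0,"dz": 0,"yaw": 0,"claw": 1}
    - {"dx": 0,"dy": 0,"dz": 0,"yaw": 0,"claw": 1}
    - {"dx": 0,"dy": 0,"dz": 0,"yaw": 0,"claw": 1}
    - {"dx": 0,"dy": 0,"dz": 0,"yaw": 0,"claw": 1}
    - {"dx": 0,"dy": 0,"dz": 0,"yaw": 0,"claw": 1}
    - {"dx": 0,"dy": 0,"dz": 0,"yaw": 0,"claw": 1}
    - {"dx": 0,"dy": 0,"dz": 0,"yaw": 0,"claw": 1}

```text
time: 4.28
tool_pos: [0.5582, -0.0351, 0.1376]
tool_rot: [-0.0, 0.988, -0.157, 0.0]
contact_force: [1.1, 1.2, 2.7]
gripper_width: 0.262
grasp_force: 59.1
```

Run:
```python
from h import *
to([.558,-.036,.2]); to([.524,.252,.2]); to([.524,.252,.033])
```

```text
dxyz ['0.000', '0.002', '-0.125'] yaw  now [ 0.5582 -0.0351  0.1376] ang -18.1
dxyz ['-0.244', '-0.524', '-0.125'] yaw  now [ 0.5582 -0.0351  0.1376] ang -18.1
dxyz ['-0.244', '-0.524', '0.209'] yaw  now [ 0.5582 -0.0351  0.1376] ang -18.1
```

>>> send_rows:
  increments:
    - {"dx": 0,"dy": 0,"dz": -0.02,"yaw": 0,"claw": 1}
    - {"dx": 0,"dy": 0,"dz": -0.06,"yaw": 0,"claw": 1}
    - {"dx": 0,"dy": 0,"dz": -0.12,"yaw": 0,"claw": 1}
    - {"dx": -0.04,"dy": -0.09,"dz": -0.13,"yaw": 0,"claw": 1}
    - {"dx": -0.09,"dy": -0.18,"dz": -0.13,"yaw": 0,"claw": 1}
    - {"dx": -0.13,"dy": -0.28,"dz": -0.13,"yaw": 0,"claw": 1}
    - {"dx": -0.18,"dy": -0.38,"dz": -0.12,"yaw": 0,"claw": 1}
    - {"dx": -0.22,"dy": -0.47,"dz": -0.08,"yaw": 0,"claw": 1}
    - {"dx": -0.244,"dy": -0.524,"dz": 0,"yaw": 0,"claw": 1}
    - {"dx": -0.244,"dy": -0.524,"dz": 0.08,"yaw": 0,"claw": 1}
    - {"dx": -0.244,"dy": -0.524,"dz": 0.12,"yaw": 0,"claw": 1}
    - {"dx": -0.244,"dy": -0.524,"dz": 0.12,"yaw": 0,"claw": 1}

```text
time: 5.78
tool_pos: [0.5227, 0.2512, 0.0763]
tool_rot: [0.001, 0.987, -0.158, -0.001]
contact_force: [-0.5, -0.3, -1.6]
gripper_width: 0.254
grasp_force: 59.0
```

Run:
```python
from h import *
s=manip.state()
im=[manip.grab_frame('wrist'),manip.grab_frame('side')]
cv2.imwrite('pics/m1.png',np.hstack([cv2.resize(im[0][120:400,120:520],(400,280)),cv2.resize(im[1][140:340,200:440],(336,280))])[:,:,::-1])
to([.524,.252,.0306])
print(proj('wrist',[.524,.252,.008],s))
```

```text
dxyz ['-0.002', '0.000', '0.097'] yaw  now [0.5248 0.2518 0.0791] ang -18.2
[[317.61588277 213.00422801]]
```

View pics/m1.png

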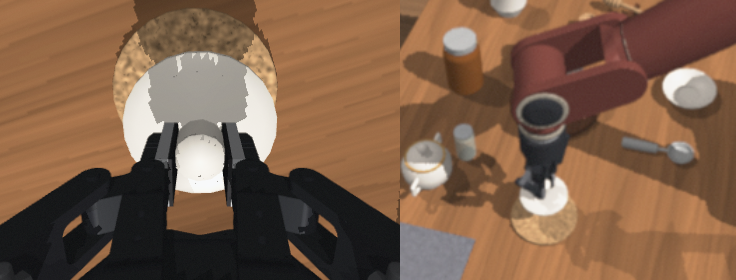

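The lid is held level and centred on the mat (mat centre about column 316, predicted 318). Lowering.

>>> send_rows:
  increments:
    - {"dx": 0,"dy": 0,"dz": 0.04,"yaw": 0,"claw": 1}
    - {"dx": 0,"dy": 0,"dz": 0.07,"yaw": 0,"claw": 1}
    - {"dx": 0,"dy": 0,"dz": 0.085,"yaw": 0,"claw": 1}
    - {"dx": 0,"dy": 0,"dz": 0.093,"yaw": 0,"claw": 1}
    - {"dx": 0,"dy": 0,"dz": 0.097,"yaw": 0,"claw": 1}
    - {"dx": 0,"dy": 0,"dz": 0.097,"yaw": 0,"claw": 1}
    - {"dx": 0,"dy": 0,"dz": 0.097,"yaw": 0,"claw": 0.2}
    - {"dx": 0,"dy": 0,"dz": 0.097,"yaw": 0,"claw": -0.5}
    - {"dx": 0,"dy": 0,"dz": 0.097,"yaw": 0,"claw": -1}
    - {"dx": 0,"dy": 0,"dz": 0.097,"yaw": 0,"claw": -1}
    - {"dx": 0,"dy": 0,"dz": 0.097,"yaw": 0,"claw": -1}
    - {"dx": 0,"dy": 0,"dz": 0.097,"yaw": 0,"claw": -1}
    - {"dx": 0,"dy": 0,"dz": 0.097,"yaw": 0,"claw": -1}

```text
time: 7.5
tool_pos: [0.5235, 0.2518, 0.0288]
tool_rot: [-0.0, 0.988, -0.157, 0.0]
contact_force: [-0.1, -0.5, 0.0]
gripper_width: 0.994
grasp_force: 0.0
```

>>> send_rows:
  increments:
    - {"dx": 0,"dy": 0,"dz": -0.06,"yaw": 0,"claw": -1}
    - {"dx": 0,"dy": 0,"dz": -0.18,"yaw": 0,"claw": -1}
    - {"dx": 0,"dy": 0,"dz": -0.3,"yaw": 0,"claw": -1}
    - {"dx": 0,"dy": 0,"dz": -0.4,"yaw": 0,"claw": -1}
    - {"dx": 0.19,"dy": 0.93,"dz": -0.44,"yaw": 0,"claw": -1}
    - {"dx": 0.19,"dy": 0.93,"dz": -0.44,"yaw": 0,"claw": -1}
    - {"dx": 0.19,"dy": 0.93,"dz": -0.44,"yaw": 0,"claw": -1}
    - {"dx": 0.19,"dy": 0.93,"dz": -0.44,"yaw": 0,"claw": -1}
    - {"dx": 0.19,"dy": 0.93,"dz": -0.44,"yaw": 0,"claw": -1}
    - {"dx": 0.19,"dy": 0.93,"dz": -0.44,"yaw": 0,"claw": -1}
    - {"dx": 0.19,"dy": 0.93,"dz": -0.44,"yaw": 0,"claw": -1}
    - {"dx": 0.19,"dy": 0.93,"dz": -0.44,"yaw": 0,"claw": -1}
    - {"dx": 0.19,"dy": 0.93,"dz": -0.44,"yaw": 0,"claw": -1}
    - {"dx": 0.19,"dy": 0.93,"dz": -0.44,"yaw": 0,"claw": -1}
    - {"dx": 0.19,"dy": 0.93,"dz": -0.44,"yaw": 0,"claw": -1}

```text
time: 9.38
tool_pos: [0.4694, -0.2185, 0.2487]
tool_rot: [-0.0, 0.988, -0.157, -0.0]
contact_force: [-0.5, 1.5, -0.6]
gripper_width: 0.999
grasp_force: 0.0
```

Run:
```python
from h import *
s,im=snap('wrist','w2.png'); t=manip.grab_frame('top')
im[:150,:220]=t[150:300,200:420]
cv2.imwrite('pics/w2.png',im[:,:,::-1])
print(s['tool_pos']); print(proj('wrist',[[.387,-.187,.03],[.5216,-.2323,.03],[.557,-.244,.03],[.3525,-.2707,.03],[.558,-.036,.123]],s))
```

```text
[ 0.46937586 -0.21850924  0.24869606]
[[316.02484148 240.16669817]
 [316.89911834 125.53108104]
 [316.98422693  91.05319834]
 [386.56061488 245.09617185]
 [ 93.78038627 163.06448955]]
```

View pics/w2.png

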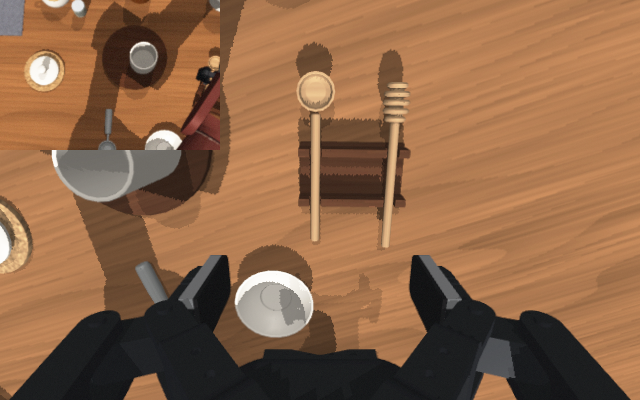

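View confirms predictions: spoon foot (315,240), bowl (316,91), dipper foot (386,246), end (396,84); the lid sits on the mat in the top inset. Descending on the spoon.

>>> send_rows:
  increments:
    - {"dx": 0.108,"dy": -0.006,"dz": 0.1,"yaw": 0,"claw": -1}
    - {"dx": 0.108,"dy": -0.006,"dz": 0.2,"yaw": 0,"claw": -1}
    - {"dx": 0.108,"dy": -0.006,"dz": 0.3,"yaw": 0,"claw": -1}
    - {"dx": 0.108,"dy": -0.006,"dz": 0.38,"yaw": 0,"claw": -1}
    - {"dx": 0.108,"dy": -0.006,"dz": 0.44,"yaw": 0,"claw": -1}
    - {"dx": 0.108,"dy": -0.006,"dz": 0.465,"yaw": 0,"claw": -1}
    - {"dx": 0.108,"dy": -0.006,"dz": 0.465,"yaw": 0,"claw": -1}
    - {"dx": 0.108,"dy": -0.006,"dz": 0.465,"yaw": 0,"claw": 0}
    - {"dx": 0.108,"dy": -0.006,"dz": 0.465,"yaw": 0,"claw": 0.6}
    - {"dx": 0.108,"dy": -0.006,"dz": 0.465,"yaw": 0,"claw": 1}
    - {"dx": 0.108,"dy": -0.006,"dz": 0.465,"yaw": 0,"claw": 1}
    - {"dx": 0.108,"dy": -0.006,"dz": 0.465,"yaw": 0,"claw": 1}
    - {"dx": 0.108,"dy": -0.006,"dz": 0.465,"yaw": 0,"claw": 1}
    - {"dx": 0.108,"dy": -0.006,"dz": 0.465,"yaw": 0,"claw": 1}
    - {"dx": 0.108,"dy": -0.006,"dz": 0.465,"yaw": 0,"claw": 1}
    - {"dx": 0.108,"dy": -0.006,"dz": 0.465,"yaw": 0,"claw": 1}
    - {"dx": 0.108,"dy": -0.006,"dz": 0.465,"yaw": 0,"claw": 1}

```text
time: 11.6
tool_pos: [0.5218, -0.2327, 0.0165]
tool_rot: [-0.001, 0.987, -0.158, 0.0]
contact_force: [1.1, 4.7, 3.2]
gripper_width: 0.104
grasp_force: 58.2
```

>>> send_rows:
  increments:
    - {"dx": 0,"dy": 0,"dz": -0.05,"yaw": 0,"claw": 1}
    - {"dx": 0,"dy": 0,"dz": -0.15,"yaw": 0,"claw": 1}
    - {"dx": 0,"dy": 0,"dz": -0.25,"yaw": 0,"claw": 1}
    - {"dx": 0,"dy": 0,"dz": -0.35,"yaw": 0,"claw": 1}
    - {"dx": 0,"dy": 0,"dz": -0.44,"yaw": 0,"claw": 1}
    - {"dx": 0,"dy": 0,"dz": -0.5,"yaw": 0,"claw": 1}
    - {"dx": 0,"dy": 0,"dz": -0.5,"yaw": 0,"claw": 1}
    - {"dx": 0,"dy": 0,"dz": -0.5,"yaw": 0,"claw": 1}

```text
time: 12.6
tool_pos: [0.5208, -0.2335, 0.2646]
tool_rot: [-0.0, 0.988, -0.157, -0.001]
contact_force: [-0.1, 0.1, -0.4]
gripper_width: 0.101
grasp_force: 58.3
```

Run:
```python
from h import *
s=manip.state(); w=manip.grab_frame('wrist'); t=manip.grab_frame('side')
cv2.imwrite('pics/w3.png',np.hstack([w[:,120:520],cv2.resize(t[60:260,240:440],(400,400))])[:,:,::-1])
print(s['tool_pos'],s['gripper_width'],s['grasp_force'])
```

```text
[ 0.52081352 -0.23347591  0.26462305] 0.10055300198160656 58.2906711101532
```

View pics/w3.png

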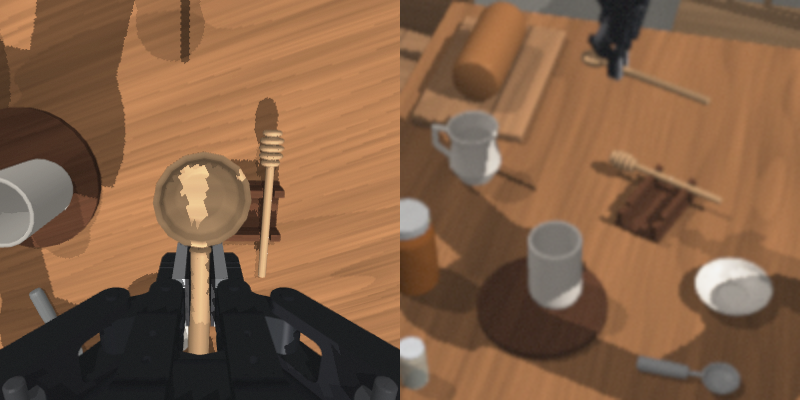

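The wrist and side views show the spoon held rigidly level (bowl at (200,200) in the left half), so it won't swing down by itself. In this grip the bowl would hit the fingers before the spoon got upright. I'll put it back, see how grip force follows the claw value, and then grip by the heads so the items can pivot.

>>> send_rows:
  increments:
    - {"dx": 0,"dy": 0,"dz": 0.12,"yaw": 0,"claw": 1}
    - {"dx": 0,"dy": 0,"dz": 0.24,"yaw": 0,"claw": 1}
    - {"dx": 0,"dy": 0,"dz": 0.34,"yaw": 0,"claw": 1}
    - {"dx": 0,"dy": 0,"dz": 0.42,"yaw": 0,"claw": 1}
    - {"dx": 0,"dy": 0,"dz": 0.47,"yaw": 0,"claw": 1}
    - {"dx": 0,"dy": 0,"dz": 0.49,"yaw": 0,"claw": 1}
    - {"dx": 0,"dy": 0,"dz": 0.5,"yaw": 0,"claw": 1}
    - {"dx": 0,"dy": 0,"dz": 0.5,"yaw": 0,"claw": 1}
    - {"dx": 0,"dy": 0,"dz": 0.5,"yaw": 0,"claw": 0.85}
    - {"dx": 0,"dy": 0,"dz": 0.5,"yaw": 0,"claw": 0.85}
    - {"dx": 0,"dy": 0,"dz": 0.5,"yaw": 0,"claw": 0.85}

```text
time: 14.08
tool_pos: [0.5206, -0.2321, 0.0165]
tool_rot: [-0.001, 0.988, -0.158, -0.001]
contact_force: [-2.7, 6.3, 2.2]
gripper_width: 0.1
grasp_force: 58.9
```

>>> send_rows:
  increments:
    - {"dx": 0,"dy": 0,"dz": 0,"yaw": 0,"claw": 0.8}
    - {"dx": 0,"dy": 0,"dz": 0,"yaw": 0,"claw": 0.8}
    - {"dx": 0,"dy": 0,"dz": 0,"yaw": 0,"claw": 0.8}

```text
time: 14.45
tool_pos: [0.5206, -0.2321, 0.0165]
tool_rot: [-0.001, 0.988, -0.158, -0.001]
contact_force: [-3.2, 6.0, 2.4]
gripper_width: 0.101
grasp_force: 55.3
```

>>> send_rows:
  increments:
    - {"dx": 0,"dy": 0,"dz": 0,"yaw": 0,"claw": 0.77}
    - {"dx": 0,"dy": 0,"dz": 0,"yaw": 0,"claw": 0.77}
    - {"dx": 0,"dy": 0,"dz": 0,"yaw": 0,"claw": 0.77}

```text
time: 14.82
tool_pos: [0.5209, -0.2323, 0.0165]
tool_rot: [-0.001, 0.988, -0.158, -0.001]
contact_force: [-2.2, 6.8, 1.4]
gripper_width: 0.116
grasp_force: 24.3
```

Grip force is adjustable: 0.80 gives 55 N, 0.77 gives 24 N. Plan: grip each head, lower the grip force, and pivot the item with its foot against the rest's front bar. Releasing the spoon and doing the dipper first.

>>> send_rows:
  increments:
    - {"dx": 0,"dy": 0,"dz": 0,"yaw": 0,"claw": 0.5}
    - {"dx": 0,"dy": 0,"dz": 0,"yaw": 0,"claw": 0}
    - {"dx": 0,"dy": 0,"dz": 0,"yaw": 0,"claw": -1}
    - {"dx": 0,"dy": 0,"dz": 0,"yaw": 0,"claw": -1}
    - {"dx": 0,"dy": 0,"dz": 0,"yaw": 0,"claw": -1}
    - {"dx": 0,"dy": 0,"dz": 0,"yaw": 0,"claw": -1}
    - {"dx": 0,"dy": 0,"dz": -0.06,"yaw": 0,"claw": -1}
    - {"dx": 0,"dy": 0,"dz": -0.16,"yaw": 0,"claw": -1}
    - {"dx": -0.1,"dy": 0.05,"dz": -0.28,"yaw": 0,"claw": -1}
    - {"dx": -0.1,"dy": 0.1,"dz": -0.4,"yaw": 0,"claw": -1}
    - {"dx": -0.1,"dy": 0.1,"dz": -0.4,"yaw": 0,"claw": -1}
    - {"dx": -0.1,"dy": 0.1,"dz": -0.4,"yaw": 0,"claw": -1}

```text
time: 16.32
tool_pos: [0.4589, -0.2663, 0.2177]
tool_rot: [0.001, 0.987, -0.158, 0.001]
contact_force: [0.1, 0.4, -0.7]
gripper_width: 1.002
grasp_force: 0.0
```

Run:
```python
from h import *
s,im=snap('wrist','w4.png'); print(s['tool_pos'],s['time'])
a=im[20:270,200:520]; cv2.imwrite('pics/w4c.png',cv2.resize(a,None,fx=2.4,fy=2.4,interpolation=cv2.INTER_CUBIC)[:,:,::-1])
np.savez('s4.npz',p=s['tool_pos'],r=s['tool_rot'])
```

```text
[ 0.45888488 -0.26630187  0.21771408] 16.325
```

View pics/w4c.png

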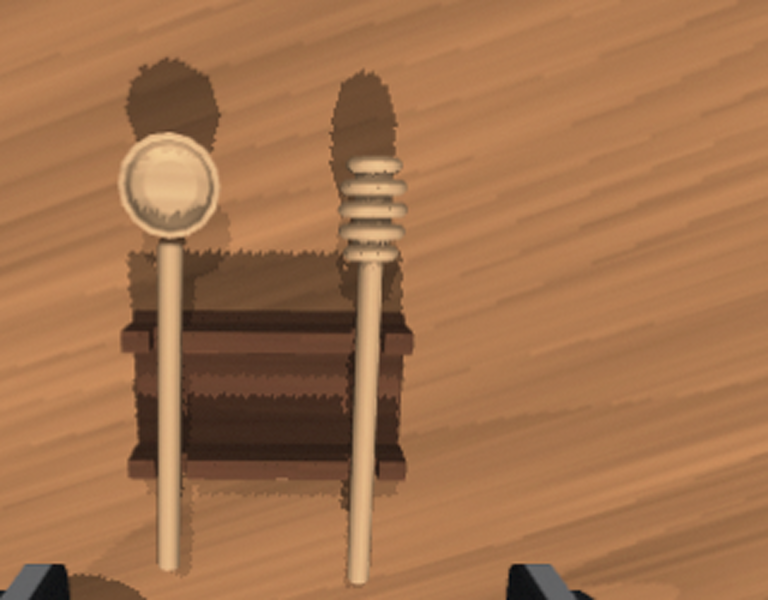

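The crop shows the spoon back in its notches (foot (168,570), bowl centre (169,184)). Dipper foot is at (357,580), barrel centre (373,209), and the front edge of the bar's top near row 330.

Run:
```python
from h import *
np.set_printoptions(precision=4,suppress=True)
z=np.load('s4.npz'); s=dict(tool_pos=z['p'],tool_rot=z['r']); M=R(s['tool_rot'])
for n,(u,v),h in [('dfoot',(357,580),.03),('dhead',(373,209),.036),('dend',(375,160),.036),('spfoot',(168,570),.03),('bowl',(169,184),.032),('barL',(215,330),.034),('barR',(335,330),.034),('barRend',(413,332),.034)]:
    P=onz('wrist',(200+u/2.4,20+v/2.4),h,s); print(n,P,'tool xy rel',(M.T@(P-s['tool_pos']))[:2])
print(M[:,0])
```

```text
dfoot [ 0.3518 -0.2679  0.03  ] tool xy rel [-0.1018  0.0348]
dhead [ 0.5187 -0.3242  0.036 ] tool xy rel [0.0743 0.0362]
dend [ 0.5371 -0.3304  0.036 ] tool xy rel [0.0938 0.0364]
spfoot [ 0.3861 -0.1809  0.03  ] tool xy rel [-0.0964 -0.0586]
bowl [ 0.5551 -0.2458  0.032 ] tool xy rel [ 0.0845 -0.0496]
barL [ 0.491  -0.2437  0.034 ] tool xy rel [ 0.023  -0.0317]
barR [ 0.4745 -0.294   0.034 ] tool xy rel [0.023  0.0213]
barRend [ 0.463  -0.3265  0.034 ] tool xy rel [0.0221 0.0558]
[ 0.9501 -0.3118  0.0029]
```

>>> send_rows:
  increments:
    - {"dx": 0.154,"dy": 0.072,"dz": 0,"yaw": 0,"claw": -0.5}
    - {"dx": 0.154,"dy": 0.072,"dz": 0.1,"yaw": 0,"claw": -0.5}
    - {"dx": 0.154,"dy": 0.072,"dz": 0.2,"yaw": 0,"claw": -0.5}
    - {"dx": 0.154,"dy": 0.072,"dz": 0.3,"yaw": 0,"claw": -0.5}
    - {"dx": 0.154,"dy": 0.072,"dz": 0.37,"yaw": 0,"claw": -0.5}
    - {"dx": 0.154,"dy": 0.072,"dz": 0.407,"yaw": 0,"claw": -0.5}
    - {"dx": 0.154,"dy": 0.072,"dz": 0.407,"yaw": 0,"claw": -0.5}
    - {"dx": 0.154,"dy": 0.072,"dz": 0.407,"yaw": 0,"claw": 0}
    - {"dx": 0.154,"dy": 0.072,"dz": 0.407,"yaw": 0,"claw": 0.32}
    - {"dx": 0.154,"dy": 0.072,"dz": 0.407,"yaw": 0,"claw": 0.32}
    - {"dx": 0.154,"dy": 0.072,"dz": 0.407,"yaw": 0,"claw": 0.32}
    - {"dx": 0.154,"dy": 0.072,"dz": 0.407,"yaw": 0,"claw": 0.32}
    - {"dx": 0.154,"dy": 0.072,"dz": 0.407,"yaw": 0,"claw": 0.32}
    - {"dx": 0.154,"dy": 0.072,"dz": 0.407,"yaw": 0,"claw": 0.32}

```text
time: 18.12
tool_pos: [0.5204, -0.3237, 0.0128]
tool_rot: [-0.0, 0.988, -0.157, -0.0]
contact_force: [-0.6, -0.2, 0.6]
gripper_width: 0.337
grasp_force: 4.6
```

>>> send_rows:
  increments:
    - {"dx": 0,"dy": 0,"dz": 0,"yaw": 0,"claw": 0.335}
    - {"dx": 0,"dy": 0,"dz": -0.02,"yaw": 0,"claw": 0.335}
    - {"dx": 0,"dy": 0,"dz": -0.05,"yaw": 0,"claw": 0.335}
    - {"dx": 0,"dy": 0,"dz": -0.08,"yaw": 0,"claw": 0.335}
    - {"dx": 0.05,"dy": -0.01,"dz": -0.08,"yaw": 0,"claw": 0.335}
    - {"dx": 0.12,"dy": -0.03,"dz": -0.08,"yaw": 0,"claw": 0.335}
    - {"dx": 0.2,"dy": -0.04,"dz": -0.08,"yaw": 0,"claw": 0.335}
    - {"dx": 0.26,"dy": -0.04,"dz": -0.08,"yaw": 0,"claw": 0.335}
    - {"dx": 0.26,"dy": -0.04,"dz": -0.06,"yaw": 0,"claw": 0.335}
    - {"dx": 0.26,"dy": -0.04,"dz": -0.02,"yaw": 0,"claw": 0.335}
    - {"dx": 0.26,"dy": -0.04,"dz": 0.01,"yaw": 0,"claw": 0.335}
    - {"dx": 0.26,"dy": -0.04,"dz": 0.014,"yaw": 0,"claw": 0.335}
    - {"dx": 0.26,"dy": -0.04,"dz": 0.014,"yaw": 0,"claw": 0.335}

```text
time: 19.75
tool_pos: [0.6497, -0.345, 0.0055]
tool_rot: [-0.0, 0.988, -0.158, -0.0]
contact_force: [0.6, 0.7, 0.2]
gripper_width: 0.333
grasp_force: 10.8
```

Run:
```python
from h import *
s=manip.state(); w=manip.grab_frame('wrist'); t=manip.grab_frame('side')
cv2.imwrite('pics/w5.png',np.hstack([w[:,120:520],cv2.resize(t[90:230,240:380],(400,400))])[:,:,::-1])
print(s['tool_pos'],s['gripper_width'],s['grasp_force'],s['contact_force'])
```

```text
[ 0.64965351 -0.34502592  0.00545946] 0.3331575662503511 10.807126047438942 [0.59156793 0.73075075 0.15394087]
```

View pics/w5.png

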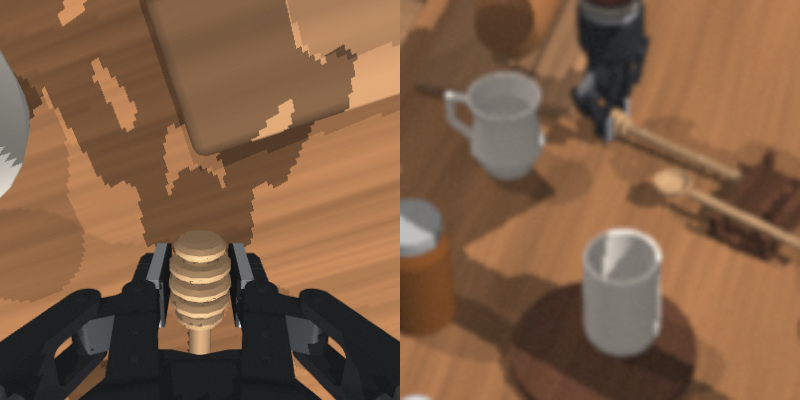

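The dipper is level in the grip with its foot just ahead of the bar, and the jug is clear. Starting the pivot arc.

>>> send_rows:
  increments:
    - {"dx": -0.01,"dy": 0,"dz": 0,"yaw": 0,"claw": 0.335}
    - {"dx": -0.016,"dy": 0,"dz": 0,"yaw": 0,"claw": 0.335}
    - {"dx": -0.018,"dy": 0,"dz": -0.03,"yaw": 0,"claw": 0.335}
    - {"dx": -0.022,"dy": 0,"dz": -0.062,"yaw": 0,"claw": 0.335}
    - {"dx": -0.03,"dy": 0,"dz": -0.092,"yaw": 0,"claw": 0.335}
    - {"dx": -0.038,"dy": 0,"dz": -0.122,"yaw": 0,"claw": 0.335}
    - {"dx": -0.05,"dy": 0,"dz": -0.15,"yaw": 0,"claw": 0.335}
    - {"dx": -0.064,"dy": 0,"dz": -0.178,"yaw": 0,"claw": 0.335}
    - {"dx": -0.08,"dy": 0,"dz": -0.204,"yaw": 0,"claw": 0.335}
    - {"dx": -0.099,"dy": 0,"dz": -0.229,"yaw": 0,"claw": 0.335}

```text
time: 21.1
tool_pos: [0.6018, -0.3292, 0.1203]
tool_rot: [-0.0, 0.988, -0.157, -0.001]
contact_force: [0.9, -0.9, 0.2]
gripper_width: 0.333
grasp_force: 11.4
```

Run:
```python
from h import *
s=manip.state(); w=manip.grab_frame('wrist'); t=manip.grab_frame('side')
cv2.imwrite('pics/w6.png',np.hstack([w[:,120:520],cv2.resize(t[70:230,250:410],(400,400))])[:,:,::-1])
print(s['tool_pos'],s['gripper_width'],s['grasp_force'],s['contact_force'])
```

```text
[ 0.60179178 -0.32918326  0.12025865] 0.33269540318058877 11.40756701817736 [ 0.9147028  -0.90545284  0.20797568]
```

View pics/w6.png

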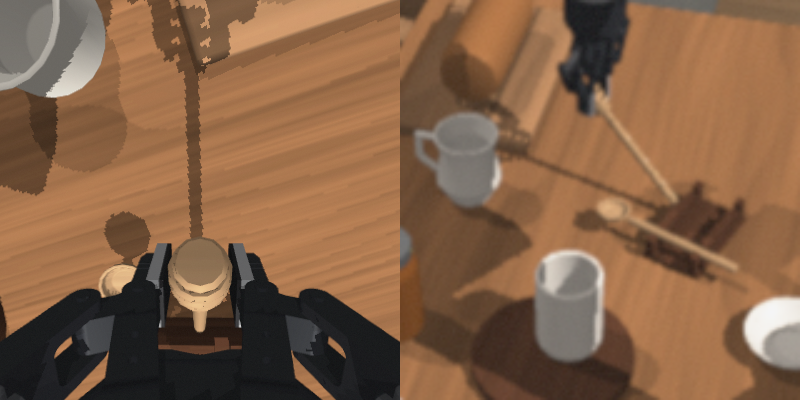

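The dipper is pivoting as planned, now about 40° with its foot at the bar. Continuing to near vertical. My picture views are used up, so from here I'll measure by code.

>>> send_rows:
  increments:
    - {"dx": -0.021,"dy": 0,"dz": -0.023,"yaw": 0,"claw": 0.335}
    - {"dx": -0.044,"dy": 0,"dz": -0.044,"yaw": 0,"claw": 0.335}
    - {"dx": -0.069,"dy": 0,"dz": -0.063,"yaw": 0,"claw": 0.335}
    - {"dx": -0.095,"dy": 0,"dz": -0.079,"yaw": 0,"claw": 0.335}
    - {"dx": -0.123,"dy": 0,"dz": -0.093,"yaw": 0,"claw": 0.335}
    - {"dx": -0.151,"dy": 0,"dz": -0.1055,"yaw": 0,"claw": 0.335}
    - {"dx": -0.181,"dy": 0,"dz": -0.115,"yaw": 0,"claw": 0.335}
    - {"dx": -0.211,"dy": 0,"dz": -0.122,"yaw": 0,"claw": 0.335}
    - {"dx": -0.235,"dy": 0,"dz": -0.125,"yaw": 0,"claw": 0.335}
    - {"dx": -0.235,"dy": 0,"dz": -0.125,"yaw": 0,"claw": 0.335}

```text
time: 22.45
tool_pos: [0.4908, -0.293, 0.1829]
tool_rot: [0.0, 0.987, -0.158, 0.0]
contact_force: [0.3, -0.2, 0.1]
gripper_width: 0.338
grasp_force: 11.4
```

>>> send_rows:
  increments:
    - {"dx": 0.01,"dy": 0,"dz": -0.1,"yaw": 0,"claw": 0.34}
    - {"dx": 0.01,"dy": 0,"dz": -0.2,"yaw": 0,"claw": 0.34}
    - {"dx": 0.01,"dy": 0,"dz": -0.3,"yaw": 0,"claw": 0.34}
    - {"dx": 0.01,"dy": 0,"dz": -0.3,"yaw": 0,"claw": 0.34}
    - {"dx": 0.01,"dy": 0,"dz": -0.3,"yaw": 0,"claw": 0.34}

```text
time: 23.08
tool_pos: [0.4962, -0.2947, 0.332]
tool_rot: [-0.0, 0.988, -0.157, -0.0]
contact_force: [-0.4, -0.4, -1.3]
gripper_width: 0.337
grasp_force: 14.0
```

Run:
```python
from h import *
s=manip.state(); np.savez('a.npz',im=manip.grab_frame('side'),p=s['tool_pos'],r=s['tool_rot'])
to([.558,-.036,.35])
```

```text
dxyz ['-0.043', '-0.530', '-0.038'] yaw  now [ 0.4958 -0.2944  0.3308] ang -18.1
```

>>> send_rows:
  increments:
    - {"dx": -0.01,"dy": -0.05,"dz": -0.02,"yaw": 0,"claw": 0.34}
    - {"dx": -0.02,"dy": -0.12,"dz": -0.038,"yaw": 0,"claw": 0.34}
    - {"dx": -0.025,"dy": -0.2,"dz": -0.038,"yaw": 0,"claw": 0.34}
    - {"dx": -0.03,"dy": -0.28,"dz": -0.038,"yaw": 0,"claw": 0.34}
    - {"dx": -0.035,"dy": -0.36,"dz": -0.038,"yaw": 0,"claw": 0.34}
    - {"dx": -0.04,"dy": -0.44,"dz": -0.038,"yaw": 0,"claw": 0.34}
    - {"dx": -0.043,"dy": -0.5,"dz": -0.038,"yaw": 0,"claw": 0.34}
    - {"dx": -0.043,"dy": -0.53,"dz": -0.038,"yaw": 0,"claw": 0.34}
    - {"dx": -0.043,"dy": -0.53,"dz": -0.038,"yaw": 0,"claw": 0.34}
    - {"dx": -0.043,"dy": -0.53,"dz": -0.038,"yaw": 0,"claw": 0.34}

```text
time: 24.38
tool_pos: [0.5579, -0.0371, 0.3512]
tool_rot: [0.0, 0.987, -0.158, -0.0]
contact_force: [-0.2, -0.5, 0.5]
gripper_width: 0.332
grasp_force: 14.0
```

```bash
cat > rod.py <<'E'
from h import *
def rod(A,s,im,g=.0165,L=.178):
    "fit the rod below the grip in the side image; A = side image with the arm elsewhere"
    M=R(s['tool_rot']); p=np.array(s['tool_pos']); c=p+[0,0,g]
    D=np.abs(im.astype(int)-A).sum(2)
    best=None
    for th in np.arange(55,112,1.):
        r=np.radians(th); d=-np.cos(r)*M[:,0]-np.array([0,0,np.sin(r)])
        t=np.linspace(.04,L,60); P=c+t[:,None]*d
        uv=proj('side',P)
        n=np.array([uv[-1]-uv[0]])[0]; n=np.array([-n[1],n[0]])/np.hypot(*n)
        def samp(o): 
            q=(uv+o*n).round().astype(int); return im[q[:,1].clip(0,399),q[:,0].clip(0,639)].astype(float)
        ctr=(samp(0)+samp(1)+samp(-1))/3
        # light wood: high brightness, changed against A
        q=uv.round().astype(int); dd=np.minimum(D[q[:,1],q[:,0]],120)
        sc=dd.mean(); 
        if best is None or sc>best[0]: best=(sc,th,uv,dd,d)
    print('tilt %.0f score %.0f'%(best[1],best[0]),'foot',c+L*best[4],'uv',best[2][[0,-1]].round(1).tolist()); print(best[3][::3].astype(int))
    return best
E
python3 - <<'E'
from rod import *
z=np.load('a.npz'); s=manip.state(); im=manip.grab_frame('side'); np.savez('b.npz',im=im,p=s['tool_pos'],r=s['tool_rot'])
rod(im.astype(int),dict(tool_pos=z['p'],tool_rot=z['r']),z['im'])
rod(z['im'].astype(int),s,im)
print(s['tool_pos'],s['grasp_force'],s['time'])
E
```

```text
tilt 87 score 80 foot [ 0.48733776 -0.29181405  0.17076626] uv [[362.5, 72.9], [361.5, 113.0]]
[39 82 84 85 81 78 80 82 80 84 94 83 75 78 84 81 64 74 84 74]
tilt 85 score 95 foot [ 0.54318327 -0.03224792  0.1904163 ] uv [[319.2, 120.8], [322.8, 163.1]]
[ 90 101 120 113 117 120 119 120 120 120 120 118 108 110 119  84  17  22
  21  54]
[ 0.55792314 -0.03708647  0.35122546] 14.047207605326548 24.375
```

The fit says the dipper hangs nearly vertical (about 86°) with its foot beside the jar centre. Inserting it on one side of the jar, then leaning it gently onto the rim.

>>> send_rows:
  increments:
    - {"dx": -0.008,"dy": 0.018,"dz": 0,"yaw": 0,"claw": 0.34}
    - {"dx": -0.008,"dy": 0.018,"dz": 0.06,"yaw": 0,"claw": 0.34}
    - {"dx": -0.008,"dy": 0.018,"dz": 0.12,"yaw": 0,"claw": 0.34}
    - {"dx": -0.008,"dy": 0.018,"dz": 0.17,"yaw": 0,"claw": 0.34}
    - {"dx": -0.008,"dy": 0.018,"dz": 0.22,"yaw": 0,"claw": 0.34}
    - {"dx": -0.008,"dy": 0.018,"dz": 0.26,"yaw": 0,"claw": 0.34}
    - {"dx": -0.008,"dy": 0.018,"dz": 0.29,"yaw": 0,"claw": 0.34}
    - {"dx": -0.008,"dy": 0.018,"dz": 0.31,"yaw": 0,"claw": 0.34}
    - {"dx": -0.008,"dy": 0.018,"dz": 0.32,"yaw": 0,"claw": 0.34}
    - {"dx": -0.008,"dy": 0.018,"dz": 0.32,"yaw": 0,"claw": 0.34}

```text
time: 25.68
tool_pos: [0.5517, -0.0435, 0.1919]
tool_rot: [0.0, 0.988, -0.157, 0.0]
contact_force: [-0.0, 0.3, 0.4]
gripper_width: 0.331
grasp_force: 14.0
```

Run:
```python
from rod import *
z=np.load('a.npz'); s=manip.state(); im=manip.grab_frame('side')
print(s['contact_force'],s['grasp_force'],s['tool_pos'])
rod(z['im'].astype(int),s,im,L=.07)
```

```text
[-0.03584239  0.32306392  0.40374528] 14.047502776666079 [ 0.5516857  -0.04353905  0.19194132]
tilt 86 score 115 foot [ 0.5470447  -0.04202106  0.1386109 ] uv [[321.5, 166.0], [322.1, 174.2]]
[115 115 113 113 106 106 110 110 110 120 120 120 120 120 120 120 120 120
 120 115]
```

>>> send_rows:
  increments:
    - {"dx": 0,"dy": 0,"dz": 0.01,"yaw": 0,"claw": 0.332}
    - {"dx": 0.015,"dy": 0,"dz": 0.012,"yaw": 0,"claw": 0.332}
    - {"dx": 0.03,"dy": 0,"dz": 0.014,"yaw": 0,"claw": 0.332}
    - {"dx": 0.045,"dy": 0,"dz": 0.017,"yaw": 0,"claw": 0.332}
    - {"dx": 0.06,"dy": 0,"dz": 0.021,"yaw": 0,"claw": 0.332}
    - {"dx": 0.075,"dy": 0,"dz": 0.026,"yaw": 0,"claw": 0.332}
    - {"dx": 0.09,"dy": 0,"dz": 0.032,"yaw": 0,"claw": 0.332}
    - {"dx": 0.1,"dy": 0,"dz": 0.036,"yaw": 0,"claw": 0.332}
    - {"dx": 0.1,"dy": 0,"dz": 0.036,"yaw": 0,"claw": 0.332}

```text
time: 26.85
tool_pos: [0.6024, -0.0601, 0.1782]
tool_rot: [0.0, 0.988, -0.158, 0.004]
contact_force: [0.4, 0.2, 12.4]
gripper_width: 0.338
grasp_force: 12.8
```

Run:
```python
from rod import *
z=np.load('a.npz'); s=manip.state(); im=manip.grab_frame('side')
print(s['contact_force'],s['grasp_force'],s['tool_pos'])
b=rod(z['im'].astype(int),s,im,L=.07)
```

```text
[ 0.3795428   0.22623641 12.43151372] 12.766479669953696 [ 0.60240131 -0.06009662  0.17822239]
tilt 74 score 120 foot [ 0.58406513 -0.05409305  0.1272805 ] uv [[307.6, 163.2], [310.2, 171.8]]
[120 120 120 120 120 120 120 115 120 120 120 120 120 118 118 120 120 120
 120 120]
```

>>> send_rows:
  increments:
    - {"dx": 0,"dy": 0,"dz": -0.018,"yaw": 0,"claw": 0.332}
    - {"dx": 0,"dy": 0,"dz": -0.018,"yaw": 0,"claw": 0.332}
    - {"dx": 0.006,"dy": 0,"dz": -0.018,"yaw": 0,"claw": 0.332}
    - {"dx": 0.012,"dy": 0,"dz": -0.016,"yaw": 0,"claw": 0.332}
    - {"dx": 0.017,"dy": 0,"dz": -0.01,"yaw": 0,"claw": 0.332}
    - {"dx": 0.017,"dy": 0,"dz": -0.006,"yaw": 0,"claw": 0.332}
    - {"dx": 0.017,"dy": 0,"dz": -0.003,"yaw": 0,"claw": 0.332}
    - {"dx": 0.017,"dy": 0,"dz": -0.003,"yaw": 0,"claw": 0.332}

```text
time: 27.9
tool_pos: [0.6069, -0.0616, 0.1749]
tool_rot: [-0.0, 0.988, -0.157, -0.0]
contact_force: [-0.6, 0.8, 0.4]
gripper_width: 0.334
grasp_force: 12.2
```

Run:
```python
from rod import *
z=np.load('a.npz'); s=manip.state(); im=manip.grab_frame('side')
print(s['contact_force'],s['grasp_force'],s['tool_pos'])
b=rod(z['im'].astype(int),s,im,L=.075)
```

```text
[-0.60129079  0.81800299  0.3850273 ] 12.183383099909406 [ 0.60687739 -0.06162624  0.17493617]
tilt 68 score 118 foot [ 0.58017442 -0.05289081  0.12191789] uv [[307.4, 163.5], [311.4, 173.7]]
[120 120 120 120 120 120 116 116 120 120 108 120 120 120 120 120 120 120
 118 118]
```

>>> send_rows:
  increments:
    - {"dx": 0.003,"dy": 0,"dz": 0.005,"yaw": 0,"claw": 0.33}
    - {"dx": 0.003,"dy": 0,"dz": 0.006,"yaw": 0,"claw": 0.32}
    - {"dx": 0.003,"dy": 0,"dz": 0.006,"yaw": 0,"claw": 0.3}
    - {"dx": 0.003,"dy": 0,"dz": 0.006,"yaw": 0,"claw": 0.27}
    - {"dx": 0.003,"dy": 0,"dz": 0.006,"yaw": 0,"claw": 0.2}
    - {"dx": 0.003,"dy": 0,"dz": 0.006,"yaw": 0,"claw": 0}
    - {"dx": 0.003,"dy": 0,"dz": 0.006,"yaw": 0,"claw": -0.4}
    - {"dx": 0.003,"dy": 0,"dz": 0.006,"yaw": 0,"claw": -0.4}
    - {"dx": 0.003,"dy": 0,"dz": -0.06,"yaw": 0,"claw": -0.4}
    - {"dx": 0.003,"dy": 0,"dz": -0.16,"yaw": 0,"claw": -0.4}
    - {"dx": -0.02,"dy": 0,"dz": -0.26,"yaw": 0,"claw": -0.4}
    - {"dx": -0.1,"dy": 0.05,"dz": -0.3,"yaw": 0,"claw": -0.4}
    - {"dx": -0.2,"dy": 0.1,"dz": -0.3,"yaw": 0,"claw": -0.4}
    - {"dx": -0.26,"dy": 0.2,"dz": -0.3,"yaw": 0,"claw": -0.4}
    - {"dx": -0.26,"dy": 0.3,"dz": -0.3,"yaw": 0,"claw": -0.4}
    - {"dx": -0.26,"dy": 0.4,"dz": -0.3,"yaw": 0,"claw": -0.4}
    - {"dx": -0.26,"dy": 0.4,"dz": -0.3,"yaw": 0,"claw": -0.4}

```text
time: 30.08
tool_pos: [0.4203, -0.2136, 0.3253]
tool_rot: [0.0, 0.987, -0.16, -0.0]
contact_force: [0.3, 0.5, 0.5]
gripper_width: 0.701
grasp_force: 0.0
```

Run:
```python
from rod import *
s=manip.state(); t=manip.grab_frame('top'); im=manip.grab_frame('side'); w=manip.grab_frame('wrist')
np.savez('c.npz',im=im,t=t,w=w,p=s['tool_pos'],r=s['tool_rot'])
A=np.load('a.npz')['im'].astype(int)
D=np.abs(im.astype(int)-A).sum(2)>70
print(s['tool_pos'],s['time'])
# ascii map of the area around the jar, side view: change vs a.npz
u0,u1,v0,v1=270,350,110,250
for v in range(v0,v1,3): print(v,''.join('#' if D[v:v+3,u:u+2].mean()>.5 else '.' for u in range(u0,u1,2)))
x=np.array([.950,-.312,0]);y=np.array([-.312,-.95,0]);J=np.array([.558,-.036,0])
F=J-.015*x+.010*y+[0,0,.026]
for l in (18,24,30):
    r=np.radians(l); d=np.sin(r)*x+[0,0,np.cos(r)]
    print(l,proj('side',[F+.12*d,F+.158*d,F+.2*d]).round().tolist(), proj('top',[F+.158*d,F+.2*d]).round().tolist())
```

```text
[ 0.42027262 -0.21363653  0.32528932] 30.075
110 ##......................................
113 #.......................................
116 ......##................................
119 ........##..............................
122 ........................................
125 ........................................
128 ........................................
131 ............##..........................
134 ..........#......#......................
137 ........#............#..................
140 ........#...............................
143 ........##..............................
146 ........................................
149 .............#..........................
152 ...........#####........................
155 .............####.......................
158 ..............###.......................
161 ..........#.....#.......................
164 ...........#....#.......................
167 .............#..........................
170 ..............##........................
173 ...................#....................
176 .................#.##...................
179 ................
[... 614 characters left out ...]
###................................#####
224 #..................................#####
227 ....................................####
230 .#####..................................
233 ##########..........................####
236 #############..........................#
239 ##################......................
242 #####################...................
245 ..#######################...............
248 ...##########################...........
18 [[313.0, 169.0], [309.0, 158.0], [305.0, 146.0]] [[352.0, 191.0], [354.0, 183.0]]
24 [[309.0, 169.0], [304.0, 158.0], [299.0, 145.0]] [[354.0, 186.0], [357.0, 176.0]]
30 [[306.0, 169.0], [300.0, 158.0], [293.0, 145.0]] [[356.0, 181.0], [359.0, 170.0]]
```

Run:
```python
from rod import *
z=np.load('c.npz'); s=dict(tool_pos=z['p'],tool_rot=z['r']); w=z['w']
q=proj('wrist',[[.5551,-.2458,.032],[.3865,-.184,.03],[.5765,-.2458,.032]],s); print(q)
r=abs(q[2][1]-q[0][1]); x,y=q[0].astype(int)
a=cv2.cvtColor(w[max(0,y-40):y+40,x-40:x+40],cv2.COLOR_RGB2GRAY); a=cv2.resize(a,None,fx=4,fy=4,interpolation=cv2.INTER_CUBIC)
c=cv2.HoughCircles(cv2.GaussianBlur(a,(0,0),2),cv2.HOUGH_GRADIENT,1,40,param1=60,param2=20,minRadius=int(3*r),maxRadius=int(5*r))
M=R(s['tool_rot'])
for k in c[0][:4]:
    uv=k[:2]/4+[x-40,max(0,y-40)]; P=onz('wrist',uv,.034,s); print(uv,k[2]/4,r,P, 'rel tool',(M.T@(P-manip.state()['tool_pos'])))
# foot: light pixels near predicted foot
u,v=q[1].astype(int)
p=w[v-45:v+25:3,u-14:u+15:1].astype(int); L=(p[:,:,2]>105)&(p[:,:,0]>150)
for i,row in enumerate(L): print(v-45+3*i,''.join('#' if b else '.' for b in row), u-14)
# dipper fit in side+top
A=np.load('a.npz')['im'].astype(int); D=np.minimum(np.abs(z['im'].astype(int)-A).sum(2),60)
X=M[:,0]; best=[]
for yo in (0,.01,.02):
  for f in np.arange(-.026,.016,.003):
    for l in range(0,60,2):
      rr=np.radians(l); d=np.sin(rr)*X*[1,1,0]+[0,0,np.cos(rr)]; F=np.array([.558,-.036,.026])+f*X*[1,1,0]+yo*np.array([-.312,-.95,0])
      P=F+np.linspace(.115,.2,30)[:,None]*d; Q=np.vstack([P,P+.006*np.cross(d,[0,1,0])])
      uv=proj('side',Q).round().astype(int); best.append((D[uv[:,1],uv[:,0]].mean(),yo,f,l))
print(sorted(best)[-8:])
```

```text
[[310.14898227  55.81514097]
 [307.52189593 189.20514458]
 [304.74530666  38.71932007]]
[313.875  56.125] 15.4 17.095820903991182 [ 0.55293527 -0.25020562  0.034     ] rel tool [ 0.13706409 -0.00433494  0.29133693]
144 ..............######......... 293
147 ..............######......... 293
150 .............#######......... 293
153 .............######.......... 293
156 .............######.......... 293
159 .............######.......... 293
162 .............######.......... 293
165 .............######.......... 293
168 ............#######.......... 293
171 ............#######.......... 293
174 ............#######.......... 293
177 ............######........... 293
180 ............######........... 293
183 ............######........... 293
186 ............######........... 293
189 ..............###............ 293
192 ............................. 293
195 ............................. 293
198 ............................. 293
201 ............................. 293
204 ............................. 293
207 ............................. 293
210 ............................. 293
213 ............................. 293
[(np.float64(50.083333333333336), 0.02, np.float64(-0.011000000000000003), 54), (np.float64(50.38333333333333), 0, np.float64(-0.026), 30), (np.float64(50.78333333333333), 0, np.float64(-0.02), 30), (np.float64(51.35), 0, np.float64(-0.026), 32), (np.float64(51.65), 0.01, np.float64(-0.026), 52), (np.float64(52.666666666666664), 0.02, np.float64(-0.026), 56), (np.float64(53.5), 0.02, np.float64(-0.02), 56), (np.float64(55.11666666666667), 0.02, np.float64(-0.023), 56)]
```

Run:
```python
from rod import *
z=np.load('c.npz'); A=np.load('a.npz')['im'].astype(int); D=np.abs(z['im'].astype(int)-A).sum(2)
for v in range(124,200,2): print(v,''.join(' ' if d<15 else str(min(9,d//20)) for d in D[v,272:332]))
t=z['t'].astype(int); T0=cv2.imread('pics/t0.png')[:,:,::-1].astype(int); D=np.abs(t-T0).sum(2)
print('top u0=325')
for v in range(160,224,2): print(v,''.join(' ' if d<25 else str(min(9,d//20)) for d in D[v,325:385]))
```

```text
124      0 010                                                  
126      10          2432                                       
128                  12220                                      
130                 1344332                                     
132                    22344543211                              
134                  122   02334554211                       0  
136                0 145520       2355542210                    
138              1783 0 21            02334544310               
140              3993                       1231                
142              39972                                          
144              399941                                         
146             1111                                            
148           0110                                              
150          111         13455630                               
152        1221        145668985431                         0   
154         13420       235677668631                   0        
156           144220    012346775563                        
[... 2756 characters left out ...]
2999999999999999987999997 896               241 1 2667
204 33999 9999999999999999955579999 7992             242  1     
206 33999 999999999999999934565699825992           1662   11  12
208 43899 6999999999999991456655797 9971         179971 1     1 
210 235994 79999999999995 5665565811993         368873          
212 3336992 79999999999925666565511994       1 2788621 1 1      
214 34335996 2999999999457666652 2893        57988872111    1   
216 3343359999999999999867663  36651        2789886      1  1 1 
218 233233499999999995     245731          1799887211    1   11 
220 2233433369999999996765432             16788887111 1 11  1 1 
222 4333343333599993                    1 28989982     2 111
```

Top-view differencing puts the dipper head near (352,180), where a lean of about 24° on the rim would place it, so it is standing in the jar. Now the spoon.

Run:
```python
from rod import *
z=np.load('c.npz'); s=dict(tool_pos=z['p'],tool_rot=z['r'])
f=onz('wrist',(308.3,190),.03,s); b=onz('wrist',(313.3,56),.033,s); m=onz('wrist',(293+16.5,147),.03,s)
print(f,b,m,np.degrees(np.arctan2(*(b-f)[1::-1])),np.degrees(np.arctan2(*(m-f)[1::-1])), 'jar',onz('top',(345.7,206),.123))
d=(b-f)*[1,1,0]; d/=np.linalg.norm(d); g=f+.178*d; print(g)
to([g[0],g[1],.12]); to([g[0],g[1],.012])
```

```text
[ 0.38500202 -0.18468853  0.03      ] [ 0.55345431 -0.24957722  0.033     ] [ 0.4436723  -0.20667441  0.03      ] -21.066939468060454 -20.542791338918306 jar [ 0.55697704 -0.04238548  0.123     ]
[ 0.55110469 -0.24867213  0.03      ]
dxyz ['0.270', '-0.009', '0.411'] yaw  now [ 0.4216 -0.2109  0.3253] ang -18.1
dxyz ['0.270', '-0.008', '0.627'] yaw  now [ 0.4216 -0.2109  0.3253] ang -18.1
```

>>> send_rows:
  increments:
    - {"dx": 0.1,"dy": -0.007,"dz": 0.1,"yaw": 0.025,"claw": -0.7}
    - {"dx": 0.2,"dy": -0.007,"dz": 0.2,"yaw": 0.025,"claw": -0.7}
    - {"dx": 0.272,"dy": -0.007,"dz": 0.3,"yaw": 0.025,"claw": -0.7}
    - {"dx": 0.272,"dy": -0.007,"dz": 0.41,"yaw": 0.025,"claw": -0.7}
    - {"dx": 0.272,"dy": -0.007,"dz": 0.5,"yaw": 0.025,"claw": -0.7}
    - {"dx": 0.272,"dy": -0.007,"dz": 0.57,"yaw": 0.025,"claw": -0.7}
    - {"dx": 0.272,"dy": -0.007,"dz": 0.61,"yaw": 0.025,"claw": -0.7}
    - {"dx": 0.272,"dy": -0.007,"dz": 0.627,"yaw": 0.025,"claw": -0.7}
    - {"dx": 0.272,"dy": -0.007,"dz": 0.627,"yaw": 0.025,"claw": -0.7}
    - {"dx": 0.272,"dy": -0.007,"dz": 0.627,"yaw": 0.025,"claw": -0.4}
    - {"dx": 0.272,"dy": -0.007,"dz": 0.627,"yaw": 0.025,"claw": -0.15}
    - {"dx": 0.272,"dy": -0.007,"dz": 0.627,"yaw": 0.025,"claw": -0.05}
    - {"dx": 0.272,"dy": -0.007,"dz": 0.627,"yaw": 0.025,"claw": 0.01}
    - {"dx": 0.272,"dy": -0.007,"dz": 0.627,"yaw": 0.025,"claw": 0.01}
    - {"dx": 0.272,"dy": -0.007,"dz": 0.627,"yaw": 0.025,"claw": 0.01}
    - {"dx": 0.272,"dy": -0.007,"dz": 0.627,"yaw": 0.025,"claw": 0.01}
    - {"dx": 0.272,"dy": -0.007,"dz": 0.627,"yaw": 0.025,"claw": 0.01}

```text
time: 32.35
tool_pos: [0.5542, -0.2483, 0.0135]
tool_rot: [-0.002, 0.984, -0.176, 0.002]
contact_force: [5.6, 10.4, 3.1]
gripper_width: 0.497
grasp_force: 5.4
```

>>> send_rows:
  increments:
    - {"dx": 0,"dy": 0,"dz": 0,"yaw": 0,"claw": 0.025}
    - {"dx": 0,"dy": 0,"dz": 0,"yaw": 0,"claw": 0.025}
    - {"dx": 0,"dy": 0,"dz": -0.02,"yaw": 0,"claw": 0.025}
    - {"dx": 0,"dy": 0,"dz": -0.05,"yaw": 0,"claw": 0.025}
    - {"dx": 0,"dy": 0,"dz": -0.08,"yaw": 0,"claw": 0.025}
    - {"dx": 0,"dy": 0,"dz": -0.1,"yaw": 0,"claw": 0.025}
    - {"dx": 0,"dy": 0,"dz": -0.1,"yaw": 0,"claw": 0.025}

```text
time: 33.22
tool_pos: [0.5524, -0.251, 0.0633]
tool_rot: [0.0, 0.984, -0.176, 0.001]
contact_force: [0.1, 0.0, 0.0]
gripper_width: 0.487
grasp_force: 0.0
```

Run:
```python
from rod import *
s=manip.state(); print(s['tool_pos'],s['gripper_width'],s['grasp_force'])
im=manip.grab_frame('side'); C=np.load('c.npz')['im'].astype(int); D=np.abs(im.astype(int)-C).sum(2)
M=R(s['tool_rot']); c=s['tool_pos']+[0,0,.0165]
for th in (0,20,40): print(th,proj('side',[c,c-.178*(np.cos(np.radians(th))*M[:,0]+[0,0,np.sin(np.radians(th))])]).round().tolist())
for v in range(126,200,2): print(v,''.join(' ' if d<25 else str(min(9,d//20)) for d in D[v,315:420]))
```

```text
[ 0.55235166 -0.25102401  0.06326225] 0.48728140058388547 0.0
0 [[336.0, 141.0], [387.0, 164.0]]
20 [[336.0, 141.0], [382.0, 177.0]]
40 [[336.0, 141.0], [372.0, 185.0]]
126             14568999999999999999972 1  11  1   1 1     11  1     1 1  11  1 1  1 11  11  1   1 1 11    11
128    1    221345669999999999999994       1   1 1  11  1   11   111 11  1   1     1 1   11111   1 11 11   1 
130  11   16987667889999999999999972 1 1  1   11    1  1   1 111111   111 1   1 1 1111      11     1 11     1
132 11    1699888999999999999999641    11  1      1 11      1 1    1  11  111    1  1 1 11  1  1  1  1 1     
134     1  4999999997679999999995321     11 111   11   1      1  1  1       1       1 1 1111    1  1    1   1
136  1 1 1 1699999996237998999996221 1111 1   111 1          1 1     1 111    11   1 1 1  1111  1111  11  1  
138  1   1  3799999997899679999952111111 11  1111 11 1  11    1 11   11    11 1    11 1 11  1  11      1 1   
140 2    111 489999999997325899941 1  111 1 11   11  11  11    1 1    1  1    1      111   111 1       11 1  
142 6431  1    34699999642    321  11 11  11   1  1
[... 2438 characters left out ...]
1111       11111121111111111111 1     11
188 235677899579999961 1 11  1  1   1 11  111  111 1 11 111 11  1   11111111  11121112111111              111
190 456788999 99999951 1   11   1 11 11        1 1111     1 1 11 11   1 1 11111111121            11111111   1
192 345567884299999961  111 111 1  1   111 11111   1 1 1        111      111111                    1 11111121
194 34566773 39999998421111  111       11 1 1    11  1  111  11   1 1 1     11 11                    11111111
196 3456663 1699999985432211 1  11 11   1111111  1 11 1 11 111 11     1       1                 11     111211
198 345541  27999999853544222321111  1111111 11 11      1    1 11 111 1      1                1122333221 1112
```

The spoon slipped out of the light bowl grip (fingers at target width, zero force). Backing up to look again.

>>> send_rows:
  increments:
    - {"dx": 0,"dy": 0,"dz": -0.04,"yaw": 0,"claw": -0.5}
    - {"dx": -0.05,"dy": 0,"dz": -0.14,"yaw": 0,"claw": -0.5}
    - {"dx": -0.1,"dy": 0,"dz": -0.24,"yaw": 0,"claw": -0.5}
    - {"dx": -0.15,"dy": 0,"dz": -0.28,"yaw": 0,"claw": -0.5}
    - {"dx": -0.18,"dy": 0,"dz": -0.28,"yaw": 0,"claw": -0.5}
    - {"dx": -0.18,"dy": 0,"dz": -0.28,"yaw": 0,"claw": -0.5}

```text
time: 34.02
tool_pos: [0.467, -0.2191, 0.2029]
tool_rot: [0.0, 0.984, -0.176, 0.001]
contact_force: [0.6, -1.2, 0.4]
gripper_width: 0.749
grasp_force: 0.0
```

Run:
```python
from rod import *
s=manip.state(); w=manip.grab_frame('wrist'); cv2.imwrite('pics/w7.png',w[:,:,::-1])
np.savez('d.npz',w=w,p=s['tool_pos'],r=s['tool_rot']); M=R(s['tool_rot'])
print(s['tool_pos'],s['time']); q=proj('wrist',[[.5545,-.248,.033],[.3855,-.184,.03]],s); print(q)
L=(w[:,:,2].astype(int)>100)&(w[:,:,0]>165)
x,y=q[0].astype(int)
for v in range(max(0,y-36),int(q[1][1])+20,4): print(v,''.join('#' if b else '.' for b in L[v,x-50:x+50:1]),x-50)
```

```text
[ 0.46702212 -0.21905734  0.20292543] 34.025
[[316.13497697  88.01022852]
 [315.34503667 257.64727403]]
52 .................................................................................................... 266
56 .................................................................................................... 266
60 .................................................................................................... 266
64 .................................................................................................... 266
68 ..........................................################.......................................... 266
72 .....................................####.####################...................................... 266
76 ...................................##############################................................... 266
80 .................................##...#############################................................. 266
84 ................................###..###############################................................ 266
88 .....................
[... 4504 characters left out ...]
.......................................... 266
256 ...........................................########................................................. 266
260 .................................................................................................... 266
264 .................................................................................................... 266
268 .................................................................................................... 266
272 .................................................................................................... 266
276 .................................................................................................... 266
```

The spoon is still in its notches and the bowl is exactly where I gripped, so the grip was probably too high or too light. Retrying about 10 mm lower and firmer.

>>> send_rows:
  increments:
    - {"dx": 0.1,"dy": -0.001,"dz": 0.06,"yaw": 0,"claw": -0.6}
    - {"dx": 0.18,"dy": -0.001,"dz": 0.14,"yaw": 0,"claw": -0.6}
    - {"dx": 0.18,"dy": -0.001,"dz": 0.24,"yaw": 0,"claw": -0.6}
    - {"dx": 0.18,"dy": -0.001,"dz": 0.33,"yaw": 0,"claw": -0.6}
    - {"dx": 0.18,"dy": -0.001,"dz": 0.38,"yaw": 0,"claw": -0.6}
    - {"dx": 0.18,"dy": -0.001,"dz": 0.4,"yaw": 0,"claw": -0.6}
    - {"dx": 0.18,"dy": -0.001,"dz": 0.4,"yaw": 0,"claw": -0.3}
    - {"dx": 0.18,"dy": -0.001,"dz": 0.4,"yaw": 0,"claw": -0.1}
    - {"dx": 0.18,"dy": -0.001,"dz": 0.4,"yaw": 0,"claw": 0.01}
    - {"dx": 0.18,"dy": -0.001,"dz": 0.4,"yaw": 0,"claw": 0.01}
    - {"dx": 0.18,"dy": -0.001,"dz": 0.4,"yaw": 0,"claw": 0.01}
    - {"dx": 0.18,"dy": -0.001,"dz": 0.4,"yaw": 0,"claw": 0.01}

```text
time: 35.58
tool_pos: [0.5519, -0.2499, 0.0019]
tool_rot: [0.0, 0.984, -0.176, 0.0]
contact_force: [0.3, -1.2, 0.6]
gripper_width: 0.494
grasp_force: 0.0
```

>>> send_rows:
  increments:
    - {"dx": 0,"dy": 0,"dz": 0,"yaw": 0,"claw": 0.025}
    - {"dx": 0,"dy": 0,"dz": 0,"yaw": 0,"claw": 0.035}
    - {"dx": 0,"dy": 0,"dz": 0,"yaw": 0,"claw": 0.035}
    - {"dx": 0,"dy": 0,"dz": 0,"yaw": 0,"claw": 0.035}

```text
time: 36.08
tool_pos: [0.5519, -0.2499, 0.0018]
tool_rot: [-0.0, 0.984, -0.176, -0.0]
contact_force: [-0.8, 0.4, -0.3]
gripper_width: 0.482
grasp_force: 0.0
```

>>> send_rows:
  increments:
    - {"dx": 0,"dy": 0,"dz": 0,"yaw": 0,"claw": 0.08}
    - {"dx": 0,"dy": 0,"dz": 0,"yaw": 0,"claw": 0.08}
    - {"dx": 0,"dy": 0,"dz": 0,"yaw": 0,"claw": 0.08}

```text
time: 36.45
tool_pos: [0.5519, -0.2499, 0.0018]
tool_rot: [-0.0, 0.984, -0.176, 0.0]
contact_force: [0.5, 0.4, -0.2]
gripper_width: 0.458
grasp_force: 0.2
```

>>> send_rows:
  increments:
    - {"dx": 0,"dy": 0,"dz": 0,"yaw": 0,"claw": 0.16}
    - {"dx": 0,"dy": 0,"dz": 0,"yaw": 0,"claw": 0.16}
    - {"dx": 0,"dy": 0,"dz": 0,"yaw": 0,"claw": 0.16}

```text
time: 36.83
tool_pos: [0.5522, -0.2495, 0.002]
tool_rot: [-0.0, 0.984, -0.176, 0.0]
contact_force: [1.5, 4.1, 1.7]
gripper_width: 0.421
grasp_force: 2.2
```

The bowl's apparent width is shrinking freely as I close, so the spoon is rolling about its handle in the notches. That helps: rolled on edge, the bowl fits between the fingers. Continuing to close.

>>> send_rows:
  increments:
    - {"dx": 0,"dy": 0,"dz": 0,"yaw": 0,"claw": 0.25}
    - {"dx": 0,"dy": 0,"dz": 0,"yaw": 0,"claw": 0.35}
    - {"dx": 0,"dy": 0,"dz": 0,"yaw": 0,"claw": 0.45}
    - {"dx": 0,"dy": 0,"dz": 0,"yaw": 0,"claw": 0.55}
    - {"dx": 0,"dy": 0,"dz": 0,"yaw": 0,"claw": 0.55}

```text
time: 37.45
tool_pos: [0.5518, -0.2497, 0.0017]
tool_rot: [-0.0, 0.984, -0.176, -0.0]
contact_force: [0.6, 1.7, 0.6]
gripper_width: 0.223
grasp_force: 1.2
```

>>> send_rows:
  increments:
    - {"dx": 0,"dy": 0,"dz": 0,"yaw": 0,"claw": 0.62}
    - {"dx": 0,"dy": 0,"dz": 0,"yaw": 0,"claw": 0.69}
    - {"dx": 0,"dy": 0,"dz": 0,"yaw": 0,"claw": 0.75}
    - {"dx": 0,"dy": 0,"dz": 0,"yaw": 0,"claw": 0.75}

```text
time: 37.95
tool_pos: [0.5529, -0.2468, 0.0018]
tool_rot: [-0.003, 0.984, -0.176, 0.0]
contact_force: [3.9, 11.8, 0.8]
gripper_width: 0.126
grasp_force: 11.3
```

>>> send_rows:
  increments:
    - {"dx": 0,"dy": 0,"dz": 0,"yaw": 0,"claw": 0.8}
    - {"dx": 0,"dy": 0,"dz": 0,"yaw": 0,"claw": 0.8}
    - {"dx": 0,"dy": 0,"dz": -0.03,"yaw": 0,"claw": 0.8}
    - {"dx": 0,"dy": 0,"dz": -0.06,"yaw": 0,"claw": 0.8}
    - {"dx": 0,"dy": 0,"dz": -0.1,"yaw": 0,"claw": 0.8}
    - {"dx": 0,"dy": 0,"dz": -0.1,"yaw": 0,"claw": 0.8}

```text
time: 38.7
tool_pos: [0.5536, -0.2515, 0.0551]
tool_rot: [0.001, 0.984, -0.176, 0.003]
contact_force: [0.7, -0.5, -0.0]
gripper_width: 0.112
grasp_force: 41.1
```

```bash
cat > side.py <<'E'
from rod import *
import sys
def spoonfit(s,im,C,g=(.012,.045),L=(.17,.19)):
    "grid-fit the spoon handle line in the side image: tilt, axis height over TCP"
    M=R(s['tool_rot']); D=np.minimum(np.abs(im.astype(int)-C).sum(2),60); out=[]
    X=M[:,0]*[1,1,0]
    for th in range(-20,111,2):
      r=np.radians(th); d=-np.cos(r)*X-np.array([0,0,np.sin(r)])
      for h in np.arange(g[0],g[1],.004):
        P=s['tool_pos']+np.array([0,0,h])+np.linspace(.05,.17,40)[:,None]*d; uv=proj('side',P).round().astype(int)
        Pe=s['tool_pos']+np.array([0,0,h])+np.linspace(.185,.21,10)[:,None]*d; ue=proj('side',Pe).round().astype(int)
        out.append((D[uv[:,1],uv[:,0]].mean()-.3*D[ue[:,1],ue[:,0]].mean(),th,round(h,3)))
    return sorted(out)[-4:]
E
python3 - <<'E'
from side import *
s=manip.state(); im=manip.grab_frame('side'); C=cv2.imread('pics/s0.png')[:,:,::-1].astype(int)
print(s['tool_pos'],s['gripper_width'],s['grasp_force'],s['time'])
print(spoonfit(s,im,np.load('c.npz')['im'].astype(int)))
w=manip.grab_frame('wrist'); L=(w[:,:,2].astype(int)>100)&(w[:,:,0]>150)
for v in range(200,400,5): print(v,''.join('#' if b else '.' for b in L[v,270:370]))
E
```

```text
[ 0.55360305 -0.25145024  0.05507323] 0.11178363426460992 41.064312358980715 38.7
[(np.float64(50.370000000000005), 2, np.float64(0.032)), (np.float64(50.55), 8, np.float64(0.04)), (np.float64(51.14), -2, np.float64(0.028)), (np.float64(51.19), 4, np.float64(0.036))]
200 ....................................................................................................
205 ....................................................................................................
210 ....................................................................................................
215 ....................................................................................................
220 ....................................................................................................
225 ....................................................................................................
230 ....................................................................................................
235 .............................................................................................
[... 2667 characters left out ...]
......................................................................
370 ....................................................................................................
375 ....................................................................................................
380 ....................................................................................................
385 ....................................................................................................
390 ....................................................................................................
395 ....................................................................................................
```

The spoon is now held firmly (41 N) and level, bowl on edge, but its axis sits 28 mm above the fingertips. I'll lower it back, slide the loosely closed fingers up 15 mm, and regrip.

>>> send_rows:
  increments:
    - {"dx": 0,"dy": 0,"dz": 0.04,"yaw": 0,"claw": 0.8}
    - {"dx": 0,"dy": 0,"dz": 0.08,"yaw": 0,"claw": 0.8}
    - {"dx": 0,"dy": 0,"dz": 0.098,"yaw": 0,"claw": 0.8}
    - {"dx": 0,"dy": 0,"dz": 0.098,"yaw": 0,"claw": 0.8}
    - {"dx": 0,"dy": 0,"dz": 0.098,"yaw": 0,"claw": 0.7}
    - {"dx": 0,"dy": 0,"dz": 0.098,"yaw": 0,"claw": 0.7}
    - {"dx": 0,"dy": 0,"dz": 0.085,"yaw": 0,"claw": 0.7}
    - {"dx": 0,"dy": 0,"dz": 0.07,"yaw": 0,"claw": 0.7}
    - {"dx": 0,"dy": 0,"dz": 0.068,"yaw": 0,"claw": 0.7}
    - {"dx": 0,"dy": 0,"dz": 0.068,"yaw": 0,"claw": 0.77}
    - {"dx": 0,"dy": 0,"dz": 0.068,"yaw": 0,"claw": 0.77}
    - {"dx": 0,"dy": 0,"dz": 0.068,"yaw": 0,"claw": 0.77}

```text
time: 40.3
tool_pos: [0.5525, -0.2501, 0.0184]
tool_rot: [0.0, 0.984, -0.176, 0.001]
contact_force: [1.3, 0.2, 3.1]
gripper_width: 0.122
grasp_force: 20.0
```

Run:
```python
from h import *
to([.6495,-.345,.06],-18.2); to([.6495,-.345,.007],-18.2)
```

```text
dxyz ['0.248', '0.111', '-0.083'] yaw -0.024 now [ 0.5525 -0.2501  0.0184] ang -20.3
dxyz ['0.248', '0.111', '0.023'] yaw -0.024 now [ 0.5525 -0.2501  0.0184] ang -20.3
```

>>> send_rows:
  increments:
    - {"dx": 0,"dy": 0,"dz": -0.03,"yaw": 0,"claw": 0.77}
    - {"dx": 0,"dy": 0,"dz": -0.083,"yaw": 0,"claw": 0.77}
    - {"dx": 0.08,"dy": 0.03,"dz": -0.083,"yaw": -0.024,"claw": 0.77}
    - {"dx": 0.16,"dy": 0.07,"dz": -0.083,"yaw": -0.024,"claw": 0.77}
    - {"dx": 0.25,"dy": 0.111,"dz": -0.083,"yaw": -0.024,"claw": 0.77}
    - {"dx": 0.25,"dy": 0.111,"dz": -0.083,"yaw": -0.024,"claw": 0.77}
    - {"dx": 0.25,"dy": 0.111,"dz": -0.03,"yaw": -0.024,"claw": 0.77}
    - {"dx": 0.25,"dy": 0.111,"dz": 0.01,"yaw": -0.024,"claw": 0.77}
    - {"dx": 0.25,"dy": 0.111,"dz": 0.02,"yaw": -0.024,"claw": 0.77}
    - {"dx": 0.25,"dy": 0.111,"dz": 0.02,"yaw": -0.024,"claw": 0.76}

```text
time: 41.55
tool_pos: [0.6495, -0.3447, 0.0075]
tool_rot: [-0.0, 0.987, -0.158, -0.0]
contact_force: [0.1, -0.6, 0.5]
gripper_width: 0.12
grasp_force: 17.3
```

Run:
```python
from side import *
s=manip.state(); im=manip.grab_frame('side')
print(s['tool_pos'],s['gripper_width'],s['grasp_force'],s['contact_force'],s['time'])
C=np.load('c.npz')['im'].astype(int)
print(spoonfit(s,im,C,g=(.004,.03)))
X=R(s['tool_rot'])[:,0]; c=s['tool_pos']+[0,0,.0116]
print(proj('side',[c,c-.06*X,c-.18*X]).round())
D=np.abs(im.astype(int)-C).sum(2)
for v in range(110,176,2): print(v,''.join(' ' if d<35 else str(min(9,d//20)) for d in D[v,300:420]))
```

```text
[ 0.64949953 -0.34474524  0.00750944] 0.12029431162300475 17.318527541938238 [ 0.07136337 -0.55929804  0.46049239] 41.55
[(np.float64(52.879999999999995), 8, np.float64(0.008)), (np.float64(53.095), 0, np.float64(0.012)), (np.float64(53.364999999999995), 0, np.float64(0.016)), (np.float64(54.135000000000005), 6, np.float64(0.004))]
[[314. 132.]
 [329. 139.]
 [361. 152.]]
110      799998899999999999983                                                                                              
112      799987999999999999961                                                                                              
114 1   599876789999999998873                                                                                               
116 765798656789999999998975                                                                                                
118 667764335999999999999862                                                                                                
120 56764334699999999999753                                                                          
[... 2690 characters left out ...]
6888974432      3699999752                                   1112  21              
166  25984                             2233467999532     22 1478999997421                               1112 211 2          
168    4884                                22232         12     135999999952                         21112 1 11 1 1111      
170 32  4794    3689999987642                             23355321  36889999974                    11 121  211 122222   1   
172 663  37972 279999998767888742                             2455442     479999852              12 1211122   1   11   1    
174 6776632797239999986642   369961                              22       2  2333567652        22 2111 12 2 11    12
```

>>> send_rows:
  increments:
    - {"dx": -0.01,"dy": 0,"dz": 0,"yaw": 0,"claw": 0.757}
    - {"dx": -0.017,"dy": 0,"dz": 0,"yaw": 0,"claw": 0.757}
    - {"dx": -0.02,"dy": 0,"dz": -0.03,"yaw": 0,"claw": 0.757}
    - {"dx": -0.024,"dy": 0,"dz": -0.062,"yaw": 0,"claw": 0.757}
    - {"dx": -0.031,"dy": 0,"dz": -0.092,"yaw": 0,"claw": 0.757}
    - {"dx": -0.039,"dy": 0,"dz": -0.122,"yaw": 0,"claw": 0.757}
    - {"dx": -0.051,"dy": 0,"dz": -0.15,"yaw": 0,"claw": 0.757}
    - {"dx": -0.065,"dy": 0,"dz": -0.178,"yaw": 0,"claw": 0.757}
    - {"dx": -0.081,"dy": 0,"dz": -0.204,"yaw": 0,"claw": 0.757}
    - {"dx": -0.1,"dy": 0,"dz": -0.229,"yaw": 0,"claw": 0.757}

```text
time: 42.85
tool_pos: [0.6023, -0.3298, 0.1237]
tool_rot: [0.0, 0.987, -0.158, 0.001]
contact_force: [4.1, -2.5, 0.6]
gripper_width: 0.123
grasp_force: 19.0
```

Run:
```python
from side import *
s=manip.state(); im=manip.grab_frame('side')
print(s['tool_pos'],s['gripper_width'],s['grasp_force'],s['contact_force'],s['time'])
C=np.load('c.npz')['im'].astype(int)
print(spoonfit(s,im,C,g=(.004,.02)))
X=R(s['tool_rot'])[:,0]; c=s['tool_pos']+[0,0,.0116]
for t in (0,40): print(proj('side',[c,c-.18*(np.cos(np.radians(t))*X+[0,0,np.sin(np.radians(t))])]).round().tolist())
```

```text
[ 0.6022511  -0.32981071  0.12369412] 0.12275515107928744 18.98029578134839 [ 4.110435   -2.52561182  0.57355369] 42.85
[(np.float64(47.765), 34, np.float64(0.012)), (np.float64(52.809999999999995), 36, np.float64(0.016)), (np.float64(52.910000000000004), 36, np.float64(0.012)), (np.float64(56.57), 38, np.float64(0.016))]
[[327.0, 109.0], [378.0, 129.0]]
[[327.0, 109.0], [363.0, 153.0]]
```

>>> send_rows:
  increments:
    - {"dx": -0.019,"dy": 0,"dz": -0.023,"yaw": 0,"claw": 0.757}
    - {"dx": -0.042,"dy": 0,"dz": -0.044,"yaw": 0,"claw": 0.757}
    - {"dx": -0.067,"dy": 0,"dz": -0.063,"yaw": 0,"claw": 0.757}
    - {"dx": -0.093,"dy": 0,"dz": -0.079,"yaw": 0,"claw": 0.757}
    - {"dx": -0.121,"dy": 0,"dz": -0.093,"yaw": 0,"claw": 0.757}
    - {"dx": -0.149,"dy": 0,"dz": -0.1055,"yaw": 0,"claw": 0.757}
    - {"dx": -0.179,"dy": 0,"dz": -0.115,"yaw": 0,"claw": 0.757}
    - {"dx": -0.209,"dy": 0,"dz": -0.122,"yaw": 0,"claw": 0.757}
    - {"dx": -0.235,"dy": 0,"dz": -0.125,"yaw": 0,"claw": 0.757}
    - {"dx": -0.235,"dy": 0,"dz": -0.125,"yaw": 0,"claw": 0.765}

```text
time: 44.15
tool_pos: [0.4895, -0.2922, 0.1839]
tool_rot: [-0.001, 0.987, -0.158, -0.001]
contact_force: [0.3, -0.1, 0.1]
gripper_width: 0.121
grasp_force: 13.0
```

>>> send_rows:
  increments:
    - {"dx": 0.01,"dy": 0,"dz": -0.1,"yaw": 0,"claw": 0.77}
    - {"dx": 0.01,"dy": 0,"dz": -0.2,"yaw": 0,"claw": 0.77}
    - {"dx": 0.01,"dy": 0,"dz": -0.34,"yaw": 0,"claw": 0.77}
    - {"dx": 0.01,"dy": 0,"dz": -0.34,"yaw": 0,"claw": 0.77}
    - {"dx": 0.01,"dy": 0,"dz": -0.34,"yaw": 0,"claw": 0.77}

```text
time: 44.78
tool_pos: [0.4958, -0.2946, 0.3548]
tool_rot: [0.0, 0.987, -0.158, 0.0]
contact_force: [-0.6, -0.2, -1.1]
gripper_width: 0.12
grasp_force: 16.2
```

Run:
```python
from side import *
s=manip.state(); im=manip.grab_frame('side')
print(s['tool_pos'],s['gripper_width'],s['grasp_force'],s['contact_force'],s['time'])
C=np.load('c.npz')['im'].astype(int)
print(spoonfit(s,im,C,g=(.004,.024)))
X=R(s['tool_rot'])[:,0]; c=s['tool_pos']+[0,0,.0116]
print(proj('side',[c,c-[0,0,.18]]).round().tolist())
to([.558,-.038,.36])
# does the dipper still stand?  compare with c
D=np.abs(im.astype(int)-C).sum(2)[145:200,285:335]; print('changed px near jar',(D>60).sum())
```

```text
[ 0.49578833 -0.29455262  0.35481977] 0.1203614047866927 16.205243279691786 [-0.55739505 -0.19928876 -1.13825318] 44.775
[(np.float64(51.01), 82, np.float64(0.016)), (np.float64(51.095), 80, np.float64(0.008)), (np.float64(52.059999999999995), 80, np.float64(0.004)), (np.float64(54.14), 82, np.float64(0.02))]
[[363.0, 54.0], [359.0, 108.0]]
dxyz ['-0.041', '-0.526', '-0.013'] yaw  now [ 0.4953 -0.2942  0.353 ] ang -18.2
changed px near jar 425
```

Run:
```python
from side import *
t=manip.grab_frame('top').astype(int); z=np.load('c.npz'); D=np.abs(t-z['t']).sum(2)
print((D[170:190,342:362]>60).sum(), (D[190:224,330:362]>60).sum())
im=manip.grab_frame('side').astype(int); D=np.abs(im-z['im']).sum(2)
for v in range(144,200,2): print(v,''.join(' ' if d<30 else str(min(9,d//20)) for d in D[v,280:340]))
```

```text
0 291
144     399994                                                  
146     3851                                                    
148    11                                                       
150   1                                               2455432231
152 32                                               46787766531
154 4542                                    11124454225766667641
156  246521                                 36665666642135555411
158     3553                               3565565666666422121  
160       34542                            235556665666653221222
162        135542                              13333321333677533
164           14542                                        34577
166             35642                                        223
168               45642                                         
170                 455431   1531                               
172                  134552  38982                              
174                       123 38972                             
176                         35337972                            
178                        2897137972                           
180                        3997  2783                           
182                         6982  252                           
184                          5974                               
186                           25775321        121               
188                              24798888878899994              
190                                 1245677899994               
192                                  23356788995                
194                                  2345578884                 
196                                  224567774          2332    
198                                 122456753          2333332 1
```

Run:
```python
from side import *
M=R(manip.state()['tool_rot']); J=np.array([.5575,-.039,0])
for n,uv,z in [('head',(352,179.5),.19),('neck',(350.5,189.5),.155)]:
    P=onz('top',uv,z); print(n,P,(M.T@(P-J))[:2])
# rim in top view now vs lid-off: fit circle on bright ring
z=np.load('c.npz'); t=cv2.resize(z['t'][180:232,318:374],None,fx=6,fy=6,interpolation=cv2.INTER_CUBIC)
g=cv2.GaussianBlur(cv2.cvtColor(t,cv2.COLOR_RGB2GRAY),(0,0),3)
c=cv2.HoughCircles(g,cv2.HOUGH_GRADIENT,1,60,param1=80,param2=20,minRadius=75,maxRadius=125)
for k in c[0][:3]:
    uv=k[:2]/6+[318,180]; print(uv,k[2]/6,onz('top',uv,.123))
```

```text
head [ 0.61416337 -0.05511283  0.19      ] [ 0.05801481 -0.00270269]
neck [ 0.59545493 -0.05309494  0.155     ] [0.03976809 0.00128118]
[343.58333397 205.75      ] 14.099999 [ 0.55750301 -0.0367676   0.123     ]
```

The dipper is unmoved: head about 57 mm out from the jar axis, and the jar is at (0.5575,-0.037). Moving the spoon over the jar, offset to the other side.

Run:
```python
from h import *
to([.5853,-.0324,.36],-18.2)
```

```text
dxyz ['0.008', '-0.553', '-0.016'] yaw -0.000 now [ 0.495  -0.294   0.3518] ang -18.2
```

>>> send_rows:
  increments:
    - {"dx": 0,"dy": -0.06,"dz": -0.016,"yaw": 0,"claw": 0.775}
    - {"dx": 0,"dy": -0.14,"dz": -0.016,"yaw": 0,"claw": 0.775}
    - {"dx": 0.002,"dy": -0.22,"dz": -0.016,"yaw": 0,"claw": 0.775}
    - {"dx": 0.004,"dy": -0.3,"dz": -0.016,"yaw": 0,"claw": 0.775}
    - {"dx": 0.006,"dy": -0.38,"dz": -0.016,"yaw": 0,"claw": 0.775}
    - {"dx": 0.008,"dy": -0.46,"dz": -0.016,"yaw": 0,"claw": 0.775}
    - {"dx": 0.008,"dy": -0.52,"dz": -0.016,"yaw": 0,"claw": 0.775}
    - {"dx": 0.008,"dy": -0.553,"dz": -0.016,"yaw": 0,"claw": 0.775}
    - {"dx": 0.008,"dy": -0.553,"dz": -0.016,"yaw": 0,"claw": 0.775}
    - {"dx": 0.008,"dy": -0.553,"dz": -0.016,"yaw": 0,"claw": 0.775}

```text
time: 46.18
tool_pos: [0.5855, -0.0339, 0.3623]
tool_rot: [0.0, 0.987, -0.159, -0.0]
contact_force: [-0.9, -0.3, 0.4]
gripper_width: 0.114
grasp_force: 19.5
```

Run:
```python
from side import *
s=manip.state(); im=manip.grab_frame('side'); C=np.load('c.npz')['im'].astype(int)
print(s['tool_pos'],s['grasp_force'],s['time']); f=spoonfit(s,im,C,g=(.008,.017)); print(f)
X=R(s['tool_rot'])[:,0]
th=np.radians(f[-1][1]); F=s['tool_pos']+[0,0,.0116]-.178*(np.cos(th)*X+[0,0,np.sin(th)]); M=R(s['tool_rot'])
print('foot',F,'rel jar',(M.T@(F-[.5575,-.037,0]))[:2], proj('side',F))
D=np.abs(im.astype(int)-C).sum(2)
for v in range(118,180,2): print(v,''.join(' ' if d<30 else str(min(9,d//20)) for d in D[v,290:345]))
```

```text
[ 0.58550381 -0.03392106  0.36231125] 19.48295838665217 46.175
[(np.float64(57.335), 78, np.float64(0.012)), (np.float64(57.775), 82, np.float64(0.016)), (np.float64(58.14), 80, np.float64(0.012)), (np.float64(58.53), 80, np.float64(0.016))]
foot [ 0.55615008 -0.02423871  0.19863897] rel jar [-0.00543048 -0.0115659 ] [[317.3273437  161.99446117]]
118                   34542                                
120                   34554                                
122                   245551                               
124                    36652                               
126                    25553                               
128                    145541                              
130                     35553                              
132                     24553                              
134 22                   4443                              
136 3552                 23443                             
138   11                 23454                             
140                       34553                            
142                       25664
[... 376 characters left out ...]
6666641122  
156     2457887895           466513566555654113555542112221
158     233567998841         2565 46555666566652211      12
160 2    23566789972           2112455666666665322112212344
162 642   1346788883                 2332332123367754322222
164 55542   2357995                              2457777533
166 5566642    259941                              22356888
168 566566642    4894                                 2121 
170 565666665431  48952                                    
172 556542124433 2258982                                   
174 5541            48972                                  
176               35338972                                 
178              2897127972
```

>>> send_rows:
  increments:
    - {"dx": 0,"dy": 0,"dz": 0.06,"yaw": 0,"claw": 0.77}
    - {"dx": 0,"dy": 0,"dz": 0.12,"yaw": 0,"claw": 0.77}
    - {"dx": 0,"dy": 0,"dz": 0.17,"yaw": 0,"claw": 0.77}
    - {"dx": 0,"dy": 0,"dz": 0.21,"yaw": 0,"claw": 0.77}
    - {"dx": 0,"dy": 0,"dz": 0.24,"yaw": 0,"claw": 0.765}
    - {"dx": 0,"dy": 0,"dz": 0.255,"yaw": 0,"claw": 0.765}
    - {"dx": -0.02,"dy": 0,"dz": 0.255,"yaw": 0,"claw": 0.76}
    - {"dx": -0.04,"dy": 0,"dz": 0.255,"yaw": 0,"claw": 0.76}
    - {"dx": -0.06,"dy": 0,"dz": 0.255,"yaw": 0,"claw": 0.76}
    - {"dx": -0.075,"dy": 0,"dz": 0.255,"yaw": 0,"claw": 0.76}
    - {"dx": -0.09,"dy": 0,"dz": 0.255,"yaw": 0,"claw": 0.76}
    - {"dx": -0.1,"dy": 0,"dz": 0.255,"yaw": 0,"claw": 0.76}
    - {"dx": -0.1,"dy": 0,"dz": 0.255,"yaw": 0,"claw": 0.76}

```text
time: 47.85
tool_pos: [0.5381, -0.0174, 0.2354]
tool_rot: [0.0, 0.987, -0.158, 0.0]
contact_force: [0.3, -0.2, -0.2]
gripper_width: 0.121
grasp_force: 15.3
```

Run:
```python
from side import *
s=manip.state(); im=manip.grab_frame('side'); C=np.load('c.npz')['im'].astype(int)
M=R(s['tool_rot']); X=M[:,0]*[1,1,0]
print(s['tool_pos'],(M.T@(s['tool_pos']-[.5575,-.037,0]))[:2],s['grasp_force'],s['contact_force'],s['time'])
D=np.minimum(np.abs(im.astype(int)-C).sum(2),60); o=[]
for th in range(60,131,2):
    r=np.radians(th); P=s['tool_pos']+[0,0,.012]-np.linspace(.035,.1,30)[:,None]*(np.cos(r)*X+[0,0,np.sin(r)]); uv=proj('side',P).round().astype(int); o.append((round(D[uv[:,1],uv[:,0]].mean(),1),th))
print(sorted(o)[-6:])
t=manip.grab_frame('top').astype(int); T=np.load('c.npz')['t']; print((np.abs(t-T).sum(2)[172:188,346:360]>60).sum())
```

```text
[ 0.53805346 -0.01741482  0.23538668] [-0.02453595 -0.01250343] 15.277014411985874 [ 0.3049197  -0.22504946 -0.24323009] 47.85
[(np.float64(30.5), 84), (np.float64(48.9), 94), (np.float64(56.1), 86), (np.float64(58.1), 88), (np.float64(58.5), 90), (np.float64(58.5), 92)]
162
```

>>> send_rows:
  increments:
    - {"dx": -0.01,"dy": 0,"dz": 0.015,"yaw": 0,"claw": 0.757}
    - {"dx": -0.022,"dy": 0,"dz": 0.03,"yaw": 0,"claw": 0.757}
    - {"dx": -0.034,"dy": 0,"dz": 0.05,"yaw": 0,"claw": 0.757}
    - {"dx": -0.043,"dy": 0,"dz": 0.065,"yaw": 0,"claw": 0.757}
    - {"dx": -0.052,"dy": 0,"dz": 0.08,"yaw": 0,"claw": 0.757}
    - {"dx": -0.056,"dy": 0,"dz": 0.092,"yaw": 0,"claw": 0.757}
    - {"dx": -0.059,"dy": 0,"dz": 0.103,"yaw": 0,"claw": 0.757}
    - {"dx": -0.06,"dy": 0,"dz": 0.107,"yaw": 0,"claw": 0.757}
    - {"dx": -0.06,"dy": 0,"dz": 0.107,"yaw": 0,"claw": 0.757}

```text
time: 49.08
tool_pos: [0.5096, -0.0081, 0.1815]
tool_rot: [0.0, 0.987, -0.158, -0.0]
contact_force: [0.0, -1.2, -0.2]
gripper_width: 0.125
grasp_force: 11.1
```

```bash
cat > chk.py <<'E'
from side import *
s=manip.state(); im=manip.grab_frame('side'); C=np.load('c.npz')['im'].astype(int)
M=R(s['tool_rot']); X=M[:,0]*[1,1,0]
print(s['tool_pos'],(M.T@(s['tool_pos']-[.5575,-.037,0]))[:2],s['grasp_force'],s['contact_force'],s['time'])
D=np.minimum(np.abs(im.astype(int)-C).sum(2),60); o=[]
for th in range(60,151,2):
    r=np.radians(th); P=s['tool_pos']+[0,0,.012]-np.linspace(.03,.065,30)[:,None]*(np.cos(r)*X+[0,0,np.sin(r)]); uv=proj('side',P).round().astype(int); o.append((round(D[uv[:,1],uv[:,0]].mean(),1),th))
print([a for a in o if a[0]>48])
E
python3 chk.py
```

```text
[ 0.50964294 -0.00805713  0.18148669] [-0.05459505 -0.01252597] 11.086944737762678 [ 0.04249848 -1.21856699 -0.18542751] 49.075
[(np.float64(51.0), 76), (np.float64(53.4), 78), (np.float64(52.7), 80), (np.float64(58.1), 82), (np.float64(59.7), 84), (np.float64(59.7), 86), (np.float64(60.0), 88), (np.float64(60.0), 90), (np.float64(60.0), 92), (np.float64(59.1), 94), (np.float64(51.6), 96), (np.float64(49.0), 98), (np.float64(60.0), 100), (np.float64(60.0), 102), (np.float64(60.0), 104), (np.float64(60.0), 106), (np.float64(51.9), 108)]
```

Run:
```python
from side import *
im=manip.grab_frame('side'); C=np.load('c.npz')['im']
for v in (186,190,194,198,202,206,210):
    out=[]
    for I in (C,im):
        sat=I[v,285:350].astype(int); w=np.where((sat.max(1)-sat.min(1)<25)&(sat.max(1)>70))[0]; out.append((w.min()+285,w.max()+285) if len(w) else None)
    print(v,out)
D=np.abs(im.astype(int)-C).sum(2)
for v in range(130,216,2): print(v,''.join(' ' if d<30 else str(min(9,d//20)) for d in D[v,285:365]))
print(proj('side',[[.5575,-.037,.123],[.548,-.034,.123]]))
```

```text
186 [(np.int64(304), np.int64(330)), (np.int64(307), np.int64(333))]
190 [(np.int64(303), np.int64(329)), (np.int64(306), np.int64(332))]
194 [(np.int64(304), np.int64(331)), (np.int64(305), np.int64(332))]
198 [(np.int64(304), np.int64(331)), (np.int64(305), np.int64(332))]
202 [(np.int64(304), np.int64(330)), (np.int64(304), np.int64(331))]
206 [(np.int64(304), np.int64(330)), (np.int64(305), np.int64(330))]
210 [(np.int64(307), np.int64(327)), (np.int64(308), np.int64(328))]
130 9962                              39999999998877665567899999999993              
132 9951              1         1  1  49999999999999999999999999999993            1 
134 99423331                          49999999999999999999999999999992 1            
136 9952356631       1                399999999999999999999999999999971       1 1   
138 999421122                  1    1 16999999999999999999999999999993              
140 99942                              159999999999999999999999999996               
142 999841                               3999999999999999999999999981            1  
144 99995        11   
[... 2396 characters left out ...]
          1242           245564        1      
202                    2 1       233            133                    1            
204                    21 1     122             133               267642 1          
206                    131                      121              2577776632   1     
208        12321        142                    212              2577777877632       
210       223333232       23                  1                3689887877777641     
212 1    222233331          222           1                   2677877776777777632   
214     2231121                   1                           267787776756777777652 
[[317.9372308  178.78568215]
 [321.01876216 180.14131074]]
```

Comparing side frames, the jar's rim has moved 3 px but its base hardly at all: the spoon is tipping the jar by about 4°. Backing off at once, then lightening the grip.

>>> send_rows:
  increments:
    - {"dx": 0.01,"dy": 0,"dz": -0.008,"yaw": 0,"claw": 0.757}
    - {"dx": 0.02,"dy": 0,"dz": -0.01,"yaw": 0,"claw": 0.755}
    - {"dx": 0.024,"dy": 0,"dz": -0.01,"yaw": 0,"claw": 0.753}
    - {"dx": 0.024,"dy": 0,"dz": -0.01,"yaw": 0,"claw": 0.751}
    - {"dx": 0.024,"dy": 0,"dz": -0.01,"yaw": 0,"claw": 0.75}

```text
time: 49.8
tool_pos: [0.5211, -0.0118, 0.1868]
tool_rot: [-0.0, 0.987, -0.158, -0.0]
contact_force: [0.5, -0.7, 0.7]
gripper_width: 0.126
grasp_force: 5.7
```

```bash
cat > jar.py <<'E'
from side import *
im=manip.grab_frame('side'); C=np.load('c.npz')['im']; s=manip.state()
print(s['tool_pos'],s['grasp_force'],s['contact_force'],s['gripper_width'],s['time'])
for v in (188,192,200,206,210):
    out=[]
    for I in (C,im):
        sat=I[v,285:350].astype(int); w=np.where((sat.max(1)-sat.min(1)<25)&(sat.max(1)>70))[0]; out.append((int(w.min()+285),int(w.max()+285)) if len(w) else None)
    print(v,out)
E
python3 jar.py; python3 chk.py
```

```text
[ 0.52114905 -0.01174898  0.18683775] 5.658232403256989 [-0.27850852 -0.98030753  1.2715086 ] 0.12296066498859934 49.85
188 [(304, 329), (304, 330)]
192 [(303, 329), (303, 330)]
200 [(304, 331), (304, 331)]
206 [(304, 330), (304, 330)]
210 [(307, 327), (307, 327)]
[ 0.52114905 -0.01174898  0.18683775] [-0.0424178  -0.01265908] 5.658232403256989 [-0.27850852 -0.98030753  1.2715086 ] 49.85
[(np.float64(55.2), 98), (np.float64(59.9), 100), (np.float64(60.0), 102), (np.float64(60.0), 104), (np.float64(59.5), 106)]
```

>>> send_rows:
  increments:
    - {"dx": 0,"dy": 0,"dz": 0,"yaw": 0,"claw": 0.748}
    - {"dx": -0.004,"dy": 0,"dz": 0,"yaw": 0,"claw": 0.747}
    - {"dx": -0.008,"dy": 0,"dz": 0.001,"yaw": 0,"claw": 0.747}
    - {"dx": -0.012,"dy": 0,"dz": 0.003,"yaw": 0,"claw": 0.747}
    - {"dx": -0.016,"dy": 0,"dz": 0.005,"yaw": 0,"claw": 0.747}
    - {"dx": -0.016,"dy": 0,"dz": 0.005,"yaw": 0,"claw": 0.747}

```text
time: 50.65
tool_pos: [0.5134, -0.0093, 0.1842]
tool_rot: [0.0, 0.987, -0.158, -0.0]
contact_force: [0.7, 1.0, 0.4]
gripper_width: 0.123
grasp_force: 4.0
```

```bash
python3 jar.py; python3 chk.py
```

```text
[ 0.51343964 -0.0092729   0.18426375] 3.956790039965199 [-0.08170911 -0.30940965  0.16919411] 0.1241751334873343 50.7
188 [(304, 329), (304, 330)]
192 [(303, 329), (303, 330)]
200 [(304, 331), (304, 331)]
206 [(304, 330), (304, 330)]
210 [(307, 327), (307, 327)]
[ 0.51343964 -0.0092729   0.18426375] [-0.05054267 -0.0125743 ] 3.956790039965199 [-0.08170911 -0.30940965  0.16919411] 50.7
[(np.float64(51.2), 104), (np.float64(60.0), 106), (np.float64(60.0), 108), (np.float64(60.0), 110), (np.float64(58.4), 112)]
```

>>> send_rows:
  increments:
    - {"dx": -0.004,"dy": 0,"dz": 0.002,"yaw": 0,"claw": 0.747}
    - {"dx": -0.008,"dy": 0,"dz": 0.005,"yaw": 0,"claw": 0.747}
    - {"dx": -0.012,"dy": 0,"dz": 0.009,"yaw": 0,"claw": 0.747}
    - {"dx": -0.012,"dy": 0,"dz": 0.011,"yaw": 0,"claw": 0.747}
    - {"dx": -0.012,"dy": 0,"dz": 0.011,"yaw": 0,"claw": 0.747}

```text
time: 51.38
tool_pos: [0.5078, -0.0074, 0.1786]
tool_rot: [-0.0, 0.987, -0.158, -0.0]
contact_force: [1.1, -0.1, 0.3]
gripper_width: 0.125
grasp_force: 4.3
```

```bash
python3 jar.py; python3 chk.py
```

```text
[ 0.50778559 -0.00743907  0.17862102] 4.335776925307471 [ 1.38639748 -0.59110295  0.24389279] 0.126403674637577 51.425
188 [(304, 329), (304, 330)]
192 [(303, 329), (304, 330)]
200 [(304, 331), (304, 331)]
206 [(304, 330), (304, 330)]
210 [(307, 327), (307, 327)]
[ 0.50778559 -0.00743907  0.17862102] [-0.05650985 -0.01254467] 4.335776925307471 [ 1.38639748 -0.59110295  0.24389279] 51.425
[(np.float64(48.4), 60), (np.float64(48.2), 62), (np.float64(49.8), 66), (np.float64(50.2), 68), (np.float64(51.6), 70), (np.float64(51.2), 72), (np.float64(51.5), 74), (np.float64(52.4), 76), (np.float64(52.7), 78), (np.float64(52.3), 80), (np.float64(52.3), 82), (np.float64(52.5), 84), (np.float64(52.2), 86), (np.float64(52.2), 88), (np.float64(53.0), 90), (np.float64(51.9), 92), (np.float64(51.3), 94), (np.float64(48.6), 96), (np.float64(52.5), 110), (np.float64(59.9), 112), (np.float64(60.0), 114), (np.float64(60.0), 116), (np.float64(56.9), 118)]
```

>>> send_rows:
  increments:
    - {"dx": 0,"dy": 0,"dz": 0.003,"yaw": 0,"claw": 0.745}
    - {"dx": 0,"dy": 0,"dz": 0.003,"yaw": 0,"claw": 0.74}
    - {"dx": 0,"dy": 0,"dz": 0.003,"yaw": 0,"claw": 0.72}
    - {"dx": 0,"dy": 0,"dz": 0.003,"yaw": 0,"claw": 0.68}
    - {"dx": 0,"dy": 0,"dz": 0.003,"yaw": 0,"claw": 0.6}
    - {"dx": 0,"dy": 0,"dz": 0.003,"yaw": 0,"claw": 0.3}
    - {"dx": 0,"dy": 0,"dz": 0.003,"yaw": 0,"claw": -0.2}
    - {"dx": 0,"dy": 0,"dz": 0.003,"yaw": 0,"claw": -0.7}
    - {"dx": 0,"dy": 0,"dz": 0.003,"yaw": 0,"claw": -0.7}
    - {"dx": 0,"dy": 0,"dz": 0.003,"yaw": 0,"claw": -0.7}
    - {"dx": 0,"dy": 0,"dz": 0.003,"yaw": 0,"claw": -0.7}
    - {"dx": 0,"dy": 0,"dz": -0.04,"yaw": 0,"claw": -0.7}
    - {"dx": 0,"dy": 0,"dz": -0.12,"yaw": 0,"claw": -0.7}
    - {"dx": 0,"dy": 0,"dz": -0.22,"yaw": 0,"claw": -0.7}
    - {"dx": 0,"dy": 0.05,"dz": -0.3,"yaw": 0,"claw": -0.7}
    - {"dx": -0.05,"dy": 0.15,"dz": -0.32,"yaw": 0,"claw": -0.7}
    - {"dx": -0.1,"dy": 0.25,"dz": -0.32,"yaw": 0,"claw": -0.7}
    - {"dx": -0.1,"dy": 0.35,"dz": -0.32,"yaw": 0,"claw": -0.7}
    - {"dx": -0.1,"dy": 0.45,"dz": -0.32,"yaw": 0,"claw": -0.7}
    - {"dx": -0.1,"dy": 0.45,"dz": -0.32,"yaw": 0,"claw": -0.7}

```text
time: 53.98
tool_pos: [0.389, -0.2078, 0.3387]
tool_rot: [0.0, 0.987, -0.161, -0.0]
contact_force: [0.6, 0.3, 0.4]
gripper_width: 0.849
grasp_force: 0.0
```

```bash
python3 jar.py
python3 - <<'E'
from side import *
t=manip.grab_frame('top').astype(int); z=np.load('c.npz'); D=np.abs(t-z['t']).sum(2)
s=manip.state(); M=R(s['tool_rot']); X=M[:,0]*[1,1,0]
print('top change vs c, u0=325')
for v in range(168,246,2): print(v,''.join(' ' if d<35 else str(min(9,d//20)) for d in D[v,325:375]))
F=np.array([.5575,-.037,.028])+.016*X-.012*M[:,1]*[1,1,0]
for l in (20,24,28):
    d=-np.sin(np.radians(l))*X+[0,0,np.cos(np.radians(l))]; print(l,proj('top',[F+.158*d,F+.2*d]).round().tolist(),proj('side',[F+.158*d,F+.2*d]).round().tolist())
im=manip.grab_frame('side').astype(int); D=np.abs(im-z['im']).sum(2); print('side u0=285')
for v in range(130,216,2): print(v,''.join(' ' if d<35 else str(min(9,d//20)) for d in D[v,285:365]))
E
```

```text
[ 0.38957853 -0.20645724  0.33868802] 0.0 [ 0.11259839 -0.24319704 -0.36198809] 0.851845197735682 54.025
188 [(304, 329), (304, 329)]
192 [(303, 329), (303, 329)]
200 [(304, 331), (304, 331)]
206 [(304, 330), (304, 330)]
210 [(307, 327), (307, 327)]
top change vs c, u0=325
168                                                   
170                                                   
172                                                   
174                                                   
176                                                   
178                                                   
180                                                   
182                                                   
184                              1                    
186                                                   
188                         2                         
190 2                                                 
192 43                                                
194 43421         489993                              
196 4444543       99996    4445                       
1
[... 4492 characters left out ...]
                    
200                                  143                  3455531                   
202                                132                     156767552                
204                                22                       24446667552             
206                              12                               13445552          
208                                                                    13442        
210                                                                         22      
212               2333332                                                           
214            123343334332                                                        1
```

The spoon now stands in the jar leaning about 26°, the dipper is unmoved, the jar is upright where it was, and the gripper is clear. Handing in.

```bash
python3 -c "
from plant import manip
print(manip.job_done())"
```

```text
the job is handed in; nothing more can be done
None
```

I handed the job in at about 54 s, but no verdict came back. My last camera checks showed the lid knob up on the cork mat, the spoon and dipper standing heads up in the jar leaning about 25°, and the jar upright on its board; it tipped about 4° while the spoon went in, then settled back.

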